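# Load an unsoldered board into the preheater's clip holder with a flat lifter

## Task

Take the red-handled flat lifter from its rest, slide its blade under the green circuit board on the blue stand and carry the board level to the holder on top of the preheater; the dark choke on it is not soldered yet and must stay on its pads, so do not touch the board or the choke with the fingers and do not tip them. Slide the board along the ledges under the spring clip until you feel it fully home against the end stop, which may be set anywhere along its bars, and press it there only gently. Then drop the blade clear, draw it out from under the board and put the lifter back in its rest, leaving the other things on the bench alone.

Things in the scene. Friction and masses are not known exactly. Their poses are not given: they have to be found in the camera images.
- grip (a point): Middle of the red handle of the lifter (a rigid cranked spatula, 0.13 kg). Handle 18 wide (y), 22 tall (z), from 70 mm behind this point to 45 mm ahead. x points along the handle to the blade tip, z up. It balances some 20 mm ahead of this point. In the rest, fingers here have 36 mm free lengthwise each way to the forks, and 38 mm under the handle to the rest's base plate.
- blade (a point): Point on the flat top of the lifter's blade, mid-width, 35 mm ahead of the heel: where the middle of the board's underside comes when its rear edge touches the heel. 107 mm ahead of and 30 mm below grip; same axes.
- lifter: The whole lifter, origin and axes as grip. Steel blade 28 mm wide, 2 mm thick, top face 30 mm below the origin, from 72 mm ahead (front face of the upright heel, which rises from the blade to the handle and can push the board's rear edge) to 138 mm; it ends in a round nose to 152 mm.
- rest_seat (a point): Where grip lies when the lifter is in its rest, 56 mm over the table; x along the handle to the blade tip, z up. The fixed rest has two U-forks, 54 mm behind and 40 mm ahead of this point, each 8 mm thick: fork seats 45 mm over the table, slots 25 mm wide for the 18 mm handle, flared above, tops 67 mm over the table.
- stand: Fixed stand: black base 110 x 110 x 8 mm, two blue rails along x at y = +-33 mm (64 mm long, 10 wide, 56 mm free between them), tops 58 mm over the table, with stops 6 mm higher from x = +36 mm. Origin on the table under the middle; x points from the open front, where the lifter comes in, to the stops.
- board_mid (a point): Middle of the green circuit board, half-way through its 3 mm: 70 mm long in x, 76 mm wide in y, about 43 g. x is the leading direction, from the stand's open front to its stops; z up. At the start its underside lies on the stand's rails, centred on the stand.
- board: The green circuit board itself; origin in the middle of its underside, axes as board_mid.
- pads (a point): Middle of the choke's copper pads on the board's top face, 22 mm behind the board's middle. Axes as the board.
- choke_foot (a point): Middle of the underside of the loose dark choke, a block 20 x 22 x 11 mm of about 22 g that merely lies on its pads.
- choke: The loose choke, origin as choke_foot.
- holder: Fixed grey preheater, x -70 to +100 mm, 124 wide, top 50 mm over the table, with the board holder on it. Origin on the table; x points from the open front to the end stop. Two ledges, tops 72 mm up, x -40 to +52 mm at y = +-35 mm, 10 wide; 60 mm free between them down to the heater, so the blade passes between.
- holder_seat (a point): Point at ledge height, 72 mm over the holder's origin, axes as holder. A fully home board lies centred on it sideways (y), and lengthwise (x) from 8 mm short of it to 14 mm past it, as the end stop happens to be set. Side cheeks, 5 mm above the ledges, leave 2.5 mm each side of the board; flared at the front, x -40 to -16 mm.
- clip (a joint): Angle of the sprung hold-down clip, rad: 0 at rest, about 0.05 with a board under it. Its 36 mm wide pad, mid-width at x = +23 mm of the holder, rests 1.5 mm above ledge height; its lip slopes up 25 degrees towards the front to x = +7 mm, mouth 7 mm above the ledges. The clip presses with about 1 N; sliding in takes 1 to 3 N until the end stop is felt.
- magnifier_foot (a point): Black round foot of the standing magnifier (a bystander, 200 mm tall), origin under it.
- spool_foot (a point): Blue and silver solder spool (a bystander, 60 mm across, 42 mm tall), origin under it.
- flux_foot (a point): Small jar (a bystander, 44 mm across, 50 mm tall), origin under it.
- endstop: Bars at the holder's rear (origin and axes as holder) carrying the steel end stop, a fork locked by thumb screw. Its setting is not measured, only felt: its two faces (y = +-34 mm, 9 mm above the ledges) are anywhere from x = +27 to +49 mm. A rubber buffer pin stands 2.5 mm out of each face and goes in under 0.4 N; home = leading edge against the steel, pins pressed in.
Mind the look-alikes: they are no part of the job. Of the things that look like the board, the largest one is meant.

How it is judged:
By the outcome, as a careful person would: the job done as asked, in the order asked, and still so for the second after the job is handed in, with the robot touching nothing.
It also fails if it takes over 72 s, if anything falls off the work surface, if the arm or the gripper's body presses on something with over 40 N, if the wrist force passes 120 N, or if a joint passes its speed limit or range.

## Robot

A 6-joint arm with a two-finger parallel gripper is mounted at the origin on the work surface. World frame = base frame: x ahead of the robot, y to its left, z up, the work surface at z = 0. Lengths are in mm, angles in rad, forces in N, time in s.
With the tool pointing down it reaches from about 275 to 1000 mm from the base axis. Payload 8.4 kg.
Tool frame: the origin (TCP) lies between the finger pads; the fingertips stand r.nose_length ahead of it and the grasp point (between the pads) lies 8 mm behind it (r.nose_length is the distance from the TCP to the fingertips, in mm); y points along the fingers, x is the direction in which the jaws open and shut, and the axes are right-handed (so a half turn about y gives the same grasp; the last joint's range is limited). The gripper opens to 85 mm and grips with 20 to 120 N. Pads are 22 mm wide; open, the fingers measure 114 mm over their backs; the gripper's body (76 mm by 85 mm) begins 54 mm behind the grasp point. The pads swing forward as they close: fully open they stand 13 mm farther back than shut.
Start: joints at [-1.178, 0.353, 1.633, -0, 1.155, -0.002], TCP at [240.389, -576.924, 242.281] pointing down, gripper open.
Joint ranges: [-2.63, 2.63], [-0.92, 2.1], [0.06, 2.66], [-1.3, 4.44], [0, 2.69], [-3.02, 3.02]. Speed limits (rad/s): [2.22, 2.22, 2.79, 3.14, 3.14, 3.14].

## Interface

Orientations are given as [roll, pitch, yaw] about the fixed x, y, z axes, in that order (R = Rz(yaw) Ry(pitch) Rx(roll)).
In Python, from rig import r, cams, order gives the robot as it stands. The module is installed in compiled form; this text tells all that it offers.
- The arm moves only by the shell command python3 -m crank 'ROWS' [FORCE]. ROWS is JSON, a list of rows, each a list of 7 numbers: the turn, a rotation vector about the tool's x, y, z in degrees, then the shift along the tool's x, y, z in cm, then the opening, from -1 (shut) to 1 (fully open). A call has exactly 10 rows; each row shifts and turns the pose as measured when the row begins, along the tool's axes as they then stand; what a row does not reach is not made up. A row lasts 1/12 s, in which the tool goes at most 41.7 mm and 7.16 degrees, less where a joint would pass 70% of its speed; a pose out of reach is approached as far as the arm can. A call with a gripper value outside its range is refused whole. The fingers move at their own pace and stop on an object; FORCE is the grip in N (left out, the last holds). Time passes only in rows, so rows that do not move let the fingers close, or fill a call up. It gives the time, the measured TCP pose, the force and the opening at its end, in the units of the state.
- r.sense(): the state, without advancing time (a new reading comes with each control period).
- cams.grab_frame(name): name is "scene" or "top"; returns the picture (400x640x3 uint8, blue, green, red); there is no depth.
- cams.camera_info(name): a dict with "intrinsics" (3x3 intrinsics, pixels), "view" (4x4, takes a point from world to camera coordinates). Camera axes: x right, y up, looking along -z (the intrinsics and any distortion apply to the point x, -y, -z); pixel columns grow to the right and rows downward; lengths in mm; the calibration is good to about 2 mm. A picture is of the moment at which its call begins. camera_info takes no time and is no camera call.
- order.sign_off(): hands the job in, once; it reports no verdict.
The state is a dict: "clock": time; "qpos": joint angles; "qvel": joint speeds; "joint_efforts": joint torques, N m; "eef_pos": TCP position; "tcp_rot": TCP orientation; "contact_force": force on the tool from outside, world axes, zero at the start; "wrist_torque": the same for the moment, N m; "opening": opening from 0.0 (shut) to 1.0 (fully open).
Only numpy, scipy, OpenCV 4.12 (cv2) and the standard library are available. Lean on these libraries where they do the work, as an engineer would, in place of code of your own. Each camera call takes 0.05 s, during which the arm holds its last target.

## Working session

There is one attempt and no reset: what is moved stays moved. The work goes in short steps, Python scripts to look and compute and a shell command to move; the robot and the scene stay as the last step left them, time stands still between calls to the robot, and variables do not carry over. Pictures are saved under pics/ and viewed, and the job is handed in when it is done.

```bash
mkdir -p pics
python3 - <<'E'
from rig import r,cams,order
import cv2
s=r.sense();print(s, r.nose_length)
for n in("scene","top"):
    im=cams.grab_frame(n);cv2.imwrite(f"pics/{n}0.png",im);print(n,cams.camera_info(n))
E
```

```text
{'clock': 0.0, 'qpos': array([-1.17838379e+00,  3.53678152e-01,  1.63412611e+00, -2.36373990e-05,
        1.15523409e+00, -2.38636536e-03]), 'qvel': array([-0.00136792,  0.00128967, -0.00066043, -0.0039809 ,  0.00109805,
        0.00051457]), 'joint_efforts': array([-1.34168655e-03, -6.05258918e+01, -3.42073846e+01, -2.64809314e-04,
        9.25882050e-03, -1.10308839e-06]), 'eef_pos': array([ 240.21095977, -576.48724147,  241.54638277]), 'tcp_rot': array([-1.57081449e+00,  1.44573818e-03, -1.17598788e+00]), 'contact_force': array([ 0.50221107, -0.2458569 , -0.23032258]), 'wrist_torque': array([ 0.01260695, -0.0110316 ,  0.01736231]), 'opening': 1.0007943716071686} 11.0
scene {'intrinsics': array([[411.35063772,   0.        , 323.42781307],
       [  0.        , 411.35063772, 197.37451331],
       [  0.        ,   0.        ,   1.        ]]), 'view': array([[-6.88156074e-01,  7.25539339e-01,  5.82108213e-03,
         4.46686266e+02],
       [-5.78126447e-01, -5.53151088e-01,  5.99828046e-01,
         2.98058619e+02],
       [ 4.38418782e-01,  4.09409992e-01,  8.00107762e-01,
        -1.10931308e+03],
       [ 0.00000000e+00,  0.00000000e+00,  0.00000000e+00,
         1.00000000e+00]])}
top {'intrinsics': array([[422.12768458,   0.        , 324.7795434 ],
       [  0.        , 422.12768458, 206.94871682],
       [  0.        ,   0.        ,   1.        ]]), 'view': array([[ 7.35885192e-03, -9.99735894e-01, -2.17713044e-02,
        -1.49087559e+01],
       [ 9.91184195e-01,  4.41223883e-03,  1.32417614e-01,
        -6.47093730e+02],
       [-1.32286581e-01, -2.25538145e-02,  9.90954886e-01,
        -8.76821650e+02],
       [ 0.00000000e+00,  0.00000000e+00,  0.00000000e+00,
         1.00000000e+00]])}
```

View pics/scene0.png

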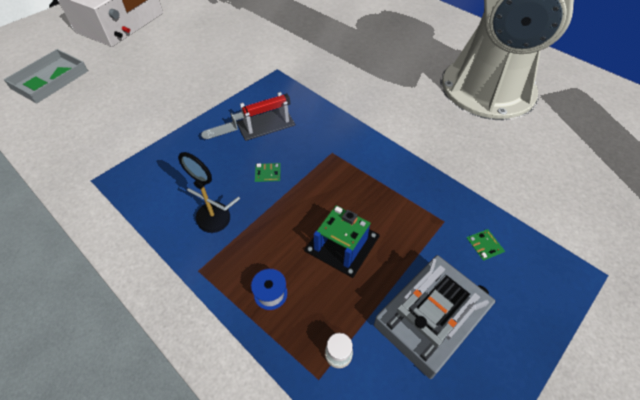

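View pics/top0.png

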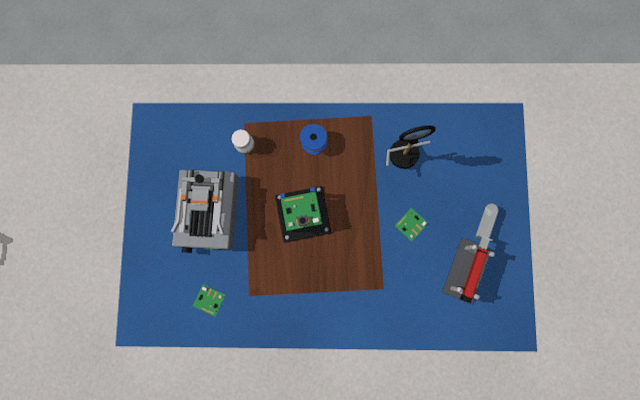

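Run:
```python
import cv2
im=cv2.imread("pics/top0.png");sc=cv2.imread("pics/scene0.png")
def c(src,n,x0,y0,w,h,k):
    cv2.imwrite(f"pics/{n}.png",cv2.resize(src[y0:y0+h,x0:x0+w],None,fx=k,fy=k,interpolation=cv2.INTER_CUBIC))
c(im,"tl",430,195,80,115,5)
c(im,"tb",265,180,75,70,8)
c(im,"th",160,160,90,100,6)
c(sc,"sl",195,85,110,60,7)
c(sc,"sb",295,195,90,85,7)
c(sc,"sh",370,250,130,130,5)
```

```text
(no output)
```

View pics/tl.png

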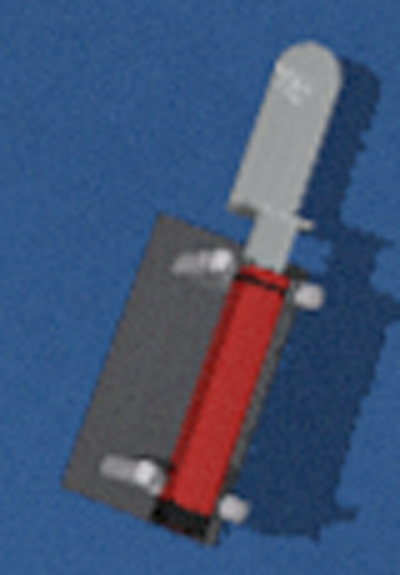

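View pics/tb.png

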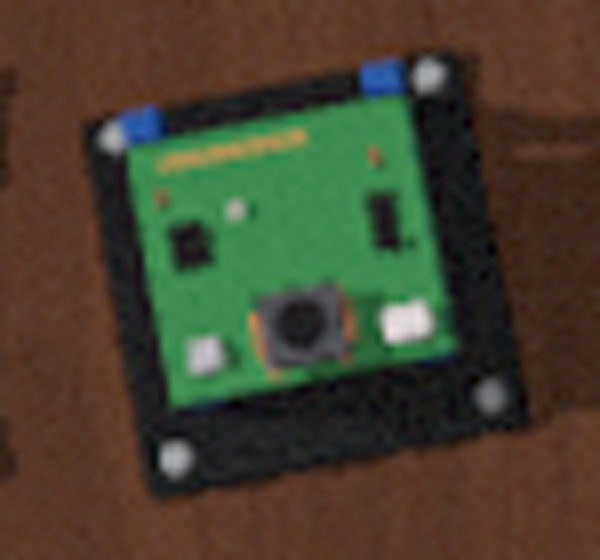

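View pics/th.png

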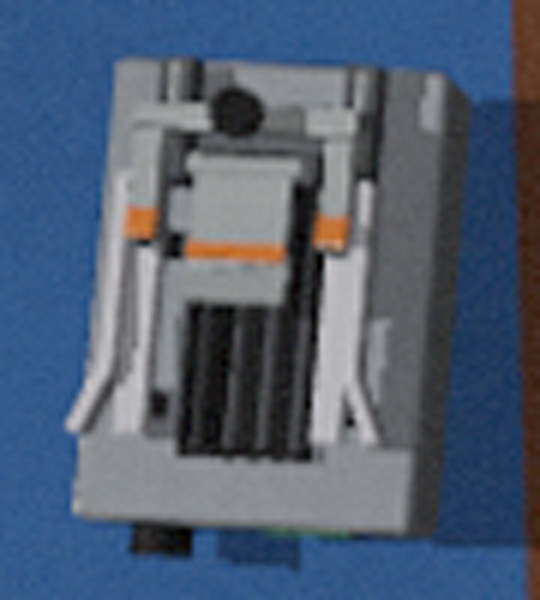

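View pics/sl.png

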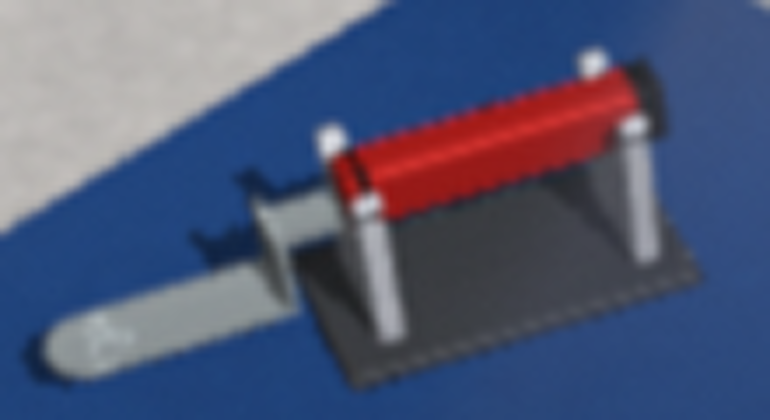

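View pics/sb.png

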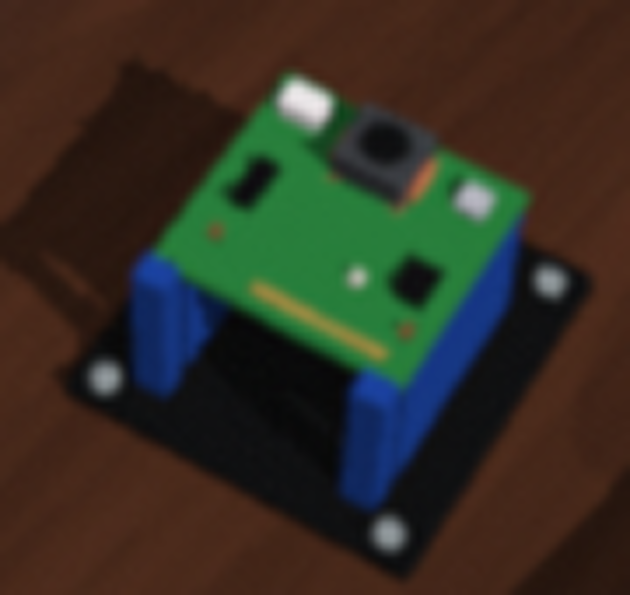

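View pics/sh.png

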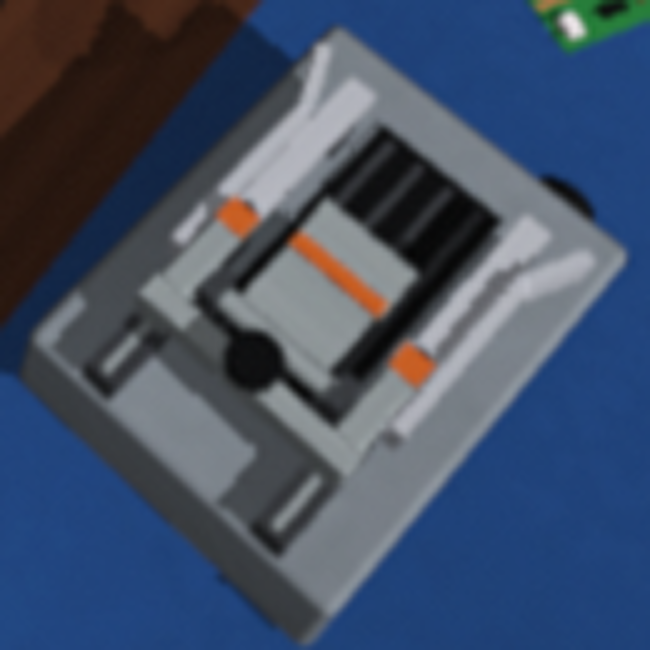

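```bash
cat > h.py <<'E'
import numpy as np
from rig import r,cams,order
from scipy.optimize import least_squares
def proj(n,P):
    ci=cams.camera_info(n);K=ci["intrinsics"];V=ci["view"]
    c=V[:3,:3]@np.asarray(P,float)+V[:3,3]
    p=K@np.array([c[0],-c[1],-c[2]]);return p[:2]/p[2]
def Rz(a): c,s=np.cos(a),np.sin(a);return np.array([[c,-s,0],[s,c,0],[0,0,1]])
CR=dict(tl=("top",430,195,5),tb=("top",265,180,8),th=("top",160,160,6),sl=("scene",195,85,7),sb=("scene",295,195,7),sh=("scene",370,250,5))
def fit(obs,x0):
    def res(p):
        o=[]
        for crop,uv,m in obs:
            n,a,b,k=CR[crop]
            px=np.array([a+(uv[0]+.5)/k-.5,b+(uv[1]+.5)/k-.5])
            o.append(proj(n,Rz(p[2])@np.array(m,float)+[p[0],p[1],0])-px)
        return np.concatenate(o)
    s=least_squares(res,x0,loss='soft_l1',x_scale=[1,1,.01])
    return s.x,res(s.x).reshape(-1,2)
E
python3 - <<'E'
from h import *
np.set_printoptions(precision=2,suppress=True)
B=[("tb",(130,150),(35,38,61)),("tb",(408,95),(35,-38,61)),("tb",(455,352),(-35,-38,61)),("tb",(172,408),(-35,38,61)),
("sb",(285,72),(-35,-38,61)),("sb",(530,195),(-35,38,61)),("sb",(405,388),(35,38,61)),("sb",(155,255),(35,-38,61))]
S=[("tb",(85,120),(55,55,8)),("tb",(460,55),(55,-55,8)),("tb",(528,425),(-55,-55,8)),("tb",(152,498),(-55,55,8)),
("sb",(65,378),(55,-55,8)),("sb",(408,578),(55,55,8)),("sb",(592,285),(-55,55,8))]
H=[("th",(118,60),(100,62,50)),("th",(445,73),(100,-62,50)),("th",(408,530),(-70,-62,50)),("th",(75,515),(-70,62,50)),
("sh",(335,28),(-70,-62,50)),("sh",(628,257),(-70,62,50)),("sh",(35,338),(100,-62,50)),("sh",(325,612),(100,62,50))]
Hl=[("th",(313,443),(-40,-30,72)),("th",(340,443),(-40,-40,72)),("th",(142,432),(-40,30,72)),("th",(113,428),(-40,40,72)),
("sh",(355,78),(-40,-40,72)),("sh",(378,92),(-40,-30,72)),("sh",(525,215),(-40,30,72)),("sh",(550,232),(-40,40,72))]
L=[("tl",(312,42),(152,0,26)),("tl",(265,277),(40,0,67)),("tl",(190,490),(-54,0,67)),
("sl",(42,355),(152,0,26)),("sl",(350,169),(40,0,67)),("sl",(613,92),(-54,0,67))]
for n,o,x in(("board",B,(640,40,.2)),("stand",S,(640,40,.2)),("both",B+S,(640,40,.2)),("holder",H,(640,300,0)),("ledge",Hl,(640,300,0)),("Hboth",H+Hl,(640,300,0)),("lifter",L,(500,-350,-.3))):
    for cam in("","t","s"):
        oo=[q for q in o if q[0].startswith(cam)]
        p,e=fit(oo,x);print(n,cam,p.round(3), np.sqrt((e**2).mean()).round(2))
        if cam=="":print(e.T)
E
```

```text
board  [635.96  39.04   0.2 ] 0.26
[[-0.14 -0.16  0.27  0.55  0.51  0.3  -0.19 -0.34]
 [ 0.21  0.16 -0.11 -0.1   0.14  0.02  0.19  0.05]]
board t [636.04  39.33   0.19] 0.17
board s [635.88  38.79   0.21] 0.2
stand  [636.48  39.35   0.19] 0.56
[[-0.36  0.27  0.58 -0.67 -0.39 -0.35  1.24]
 [-0.18 -0.82  0.39  0.18  0.33 -0.05 -0.78]]
stand t [636.33  39.24   0.19] 0.48
stand s [636.61  39.53   0.19] 0.65
both  [636.2   39.13   0.19] 0.46
[[-0.07 -0.03  0.12  0.35  0.69  0.32 -0.48 -0.43 -0.38  0.2   0.78 -0.41
  -0.33 -0.1   1.18]
 [-0.08  0.17 -0.04 -0.34  0.19  0.32  0.37 -0.05  0.1  -0.81  0.35  0.42
   0.37 -0.27 -1.11]]
both t [636.17  39.29   0.19] 0.36
both s [636.24  38.92   0.2 ] 0.54
holder  [628.73 253.69  -0.04] 1.25
[[-0.33  0.96  0.79 -0.84  0.31  1.53 -2.33  1.01]
 [-1.56 -1.13  0.29 -0.17 -2.   -0.92 -0.77  2.1 ]]
holder t [627.4  253.92  -0.04] 0.74
holder s [630.13 253.62  -0.05] 1.58
ledge  [627.27 253.19  -0.06] 0.48
[[ 0.07  0.28  0.41  0.56 -0.29 -0.16  0.11  0.28]
 [ 0.2   0.5   0.24  0.61 -0.21  0.84  0.33  1.13]]
ledge t [628.08 253.86  -0.06] 0.17
ledge s [62
[... 548 characters left out ...]
s_function, tr_solver, tr_options, verbose, callback=callback)
    f_new = fun(x_new)
    self._update_fun()
    ~~~~~~~~~~~~~~~~^^
    self.f = self.fun_wrapped(xp_copy(self.x))
             ~~~~~~~~~~~~~~~~^^^^^^^^^^^^^^^^^
    return np.atleast_1d(self.fun(x))
                         ~~~~~~~~^^^
    return self.f(x, *self.args, **self.kwargs)
           ~~~~~~^^^^^^^^^^^^^^^^^^^^^^^^^^^^^^
  File "h.py", line 16, in res
    o.append(proj(n,Rz(p[2])@np.array(m,float)+[p[0],p[1],0])-px)
             ~~~~^^^^^^^^^^^^^^^^^^^^^^^^^^^^^^^^^^^^^^^^^^^^
  File "h.py", line 5, in proj
    ci=cams.camera_info(n);K=ci["intrinsics"];V=ci["view"]
ValueError: time passes only in moves, steps and waits
```

```bash
python3 - <<'E'
from rig import cams
import pickle
pickle.dump({n:cams.camera_info(n) for n in("top","scene")},open("ci.pkl","wb"))
E
sed -i 's/ci=cams.camera_info(n);/ci=CI[n];/; s/^import numpy as np/import numpy as np,pickle\nCI=pickle.load(open("\.\/ci.pkl","rb"))/' h.py
python3 - <<'E'
from h import *
import cv2
np.set_printoptions(precision=2,suppress=True)
L=[("tl",(312,42),(152,0,26)),("tl",(265,277),(40,0,67)),("tl",(190,490),(-54,0,67)),
("sl",(42,355),(152,0,26)),("sl",(350,169),(40,0,67)),("sl",(613,92),(-54,0,67))]
for cam in("","t","s"):
    oo=[q for q in L if q[0].startswith(cam)]
    p,e=fit(oo,(500,-350,-.3));print(cam,p.round(3));print(e.T)
    if cam=="":pl=p
def draw(crop,base,sets,p):
    n,a,b,k=CR[crop];im=cv2.imread(f"pics/{crop}.png")
    for col,poly in sets:
        pts=[]
        for m in poly:
            q=proj(n,Rz(p[2])@np.array(m,float)+[p[0],p[1],0]); pts.append(((q[0]+.5-a)*k-.5,(q[1]+.5-b)*k-.5))
        cv2.polylines(im,[np.round(pts).astype(int)],True,col,1)
    return im
def rect(x0,x1,y0,y1,z):return[(x0,y0,z),(x1,y0,z),(x1,y1,z),(x0,y1,z)]
Y=(0,255,255);M=(255,0,255)
ls=[(Y,rect(-70,45,-9,9,67)),(Y,rect(-70,45,-9,9,45)),(M,rect(72,138,-14,14,26)),(Y,[(152,0,26),(138,0,26)])]
ls+=[(M,rect(x-4,x+4,-12.5,12.5,67)) for x in(-54,40)]
i1=draw("tl",0,ls,pl);i2=draw("sl",0,ls,pl)
def stack(a,b):
    h=max(a.shape[0],b.shape[0]);f=lambda i:cv2.copyMakeBorder(i,0,h-i.shape[0],0,0,cv2.BORDER_CONSTANT);return np.hstack([f(a),f(b)])
for nm,(c1,c2,st,p) in dict(ol=("tl","sl",ls,pl),
 oh=("th","sh",[(Y,rect(-40,52,30,40,72)),(Y,rect(-40,52,-40,-30,72)),(M,rect(-70,100,-62,62,50)),(M,rect(7,23,-18,18,76)),(Y,[(-16,40.5,77),(52,40.5,77)]),(Y,[(-16,-40.5,77),(52,-40.5,77)])],(627.3,253.2,-.055)),
 ob=("tb","sb",[(Y,rect(-35,35,-38,38,61)),(M,rect(-55,55,-55,55,8)),(M,rect(-32,-12,-11,11,72))],(636.1,39.1,.195))).items():
    im=stack(draw(c1,0,st,p),draw(c2,0,st,p))
    f=min(800/im.shape[1],600/im.shape[0],1);cv2.imwrite(f"pics/{nm}.png",cv2.resize(im,None,fx=f,fy=f,interpolation=cv2.INTER_AREA))
E
```

```text
[ 518.56 -325.58   -0.37]
[[ 0.75  0.05  0.08  0.64  0.08  0.33]
 [-0.16 -0.28 -0.07  0.68  0.   -0.18]]
t [ 518.11 -325.2    -0.36]
[[ 0.18 -0.24  0.07]
 [-0.12 -0.11  0.21]]
s [ 519.07 -325.99   -0.39]
[[ 0.11 -0.29  0.18]
 [ 0.07 -0.13  0.05]]
```

```bash
ls pics
```

```text
ob.png
oh.png
ol.png
sb.png
scene0.png
sh.png
sl.png
tb.png
th.png
tl.png
top0.png
```

View pics/ol.png

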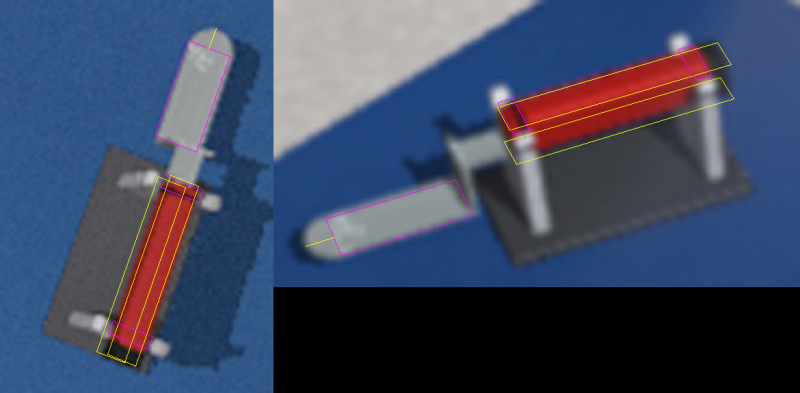

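View pics/oh.png

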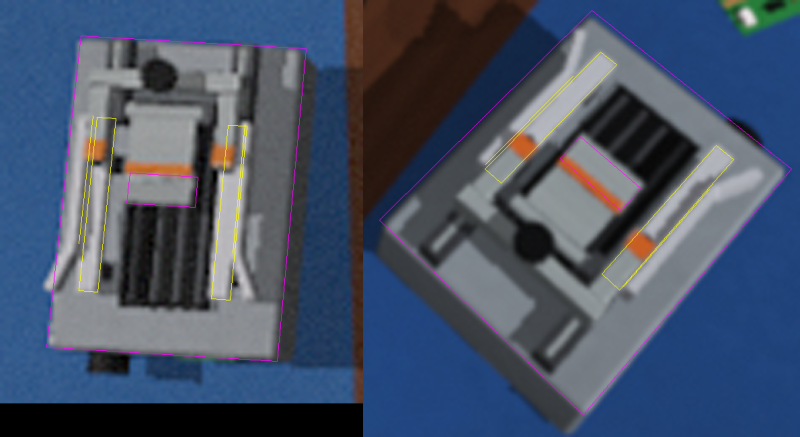

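View pics/ob.png

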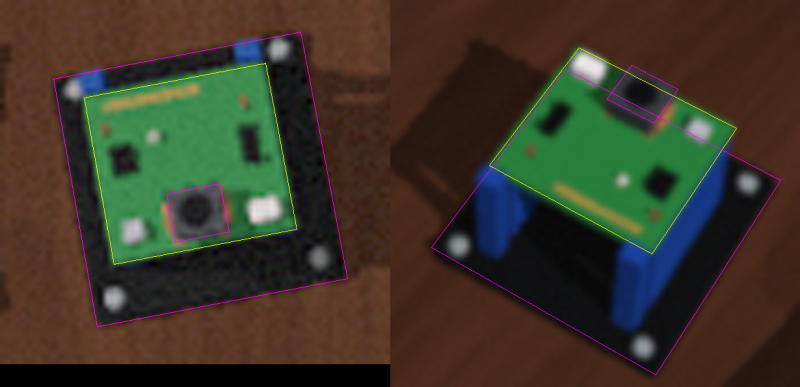

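```bash
cat >> h.py <<'E'
from scipy.spatial.transform import Rotation as Ro
def Rt(yaw): return Ro.from_euler('xyz',[-np.pi/2,0,yaw])
def state():
    s=r.sense();return s,np.array(s['eef_pos']),Ro.from_euler('xyz',s['tcp_rot'])
def to(pos,yaw,n):
    "steps of n equal parts from measured pose to target; prints row values"
    s,p,R=state();T=Rt(yaw)
    rv=(R.inv()*T).as_rotvec()
    for i in range(n):
        Ri=R*Ro.from_rotvec(rv*i/n)
        print((np.r_[np.degrees(rv)/n,Ri.inv().apply((np.array(pos)-p)/n)/10]).round(2).tolist())
        if i==0 and abs(rv).max()<.02: break
    return
def rep():
    s,p,R=state()
    print("t",round(s['clock'],2),"p",p.round(2),"rot",np.array(s['tcp_rot']).round(4),"F",np.array(s['contact_force']).round(2),"M",np.array(s['wrist_torque']).round(3),"op",round(s['opening'],3))
E
python3 - <<'E'
from h import *
import cv2
for i in range(3):rep()
yaw=-.37-np.pi/2
to((518.6,-325.6,140),yaw,10)
im=cv2.imread("pics/top0.png");sc=cv2.imread("pics/scene0.png")
cv2.imwrite("pics/thb.png",cv2.resize(im[190:245,170:240],None,fx=10,fy=10,interpolation=cv2.INTER_CUBIC))
cv2.imwrite("pics/shb.png",cv2.resize(sc[255:345,400:495],None,fx=6,fy=6,interpolation=cv2.INTER_CUBIC))
E
```

```text
t 0.1 p [ 240.25 -576.55  241.67] rot [-1.5708e+00  1.2000e-03 -1.1759e+00] F [-0.16 -0.48  0.03] M [-0.018 -0.     0.025] op 1.002
t 0.1 p [ 240.25 -576.55  241.67] rot [-1.5708e+00  1.2000e-03 -1.1759e+00] F [-0.16 -0.48  0.03] M [-0.018 -0.     0.025] op 1.002
t 0.1 p [ 240.25 -576.55  241.67] rot [-1.5708e+00  1.2000e-03 -1.1759e+00] F [-0.16 -0.48  0.03] M [-0.018 -0.     0.025] op 1.002
[0.0, 4.38, -0.01, -1.24, 1.02, 3.53]
[0.0, 4.38, -0.01, -1.51, 1.02, 3.43]
[0.0, 4.38, -0.01, -1.77, 1.02, 3.3]
[0.0, 4.38, -0.01, -2.02, 1.02, 3.16]
[0.0, 4.38, -0.01, -2.25, 1.02, 3.0]
[0.0, 4.38, -0.01, -2.47, 1.02, 2.81]
[0.0, 4.38, -0.01, -2.68, 1.02, 2.62]
[0.0, 4.38, -0.01, -2.87, 1.02, 2.4]
[0.0, 4.38, -0.01, -3.05, 1.02, 2.18]
[0.0, 4.38, -0.01, -3.21, 1.02, 1.94]
```

View pics/thb.png

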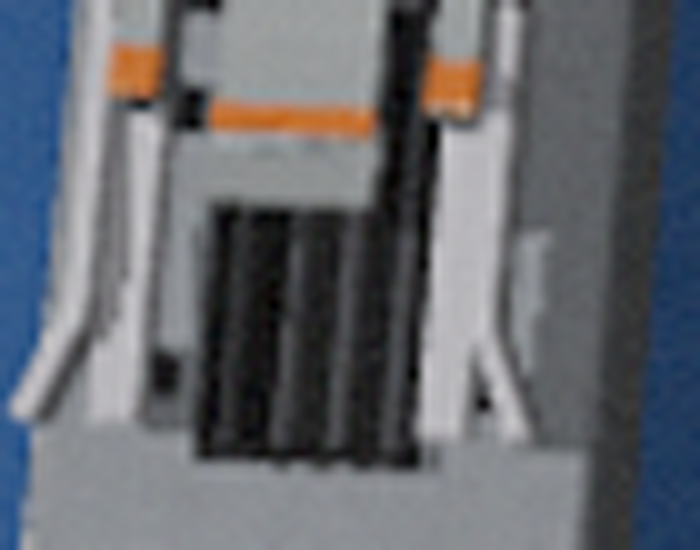

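View pics/shb.png

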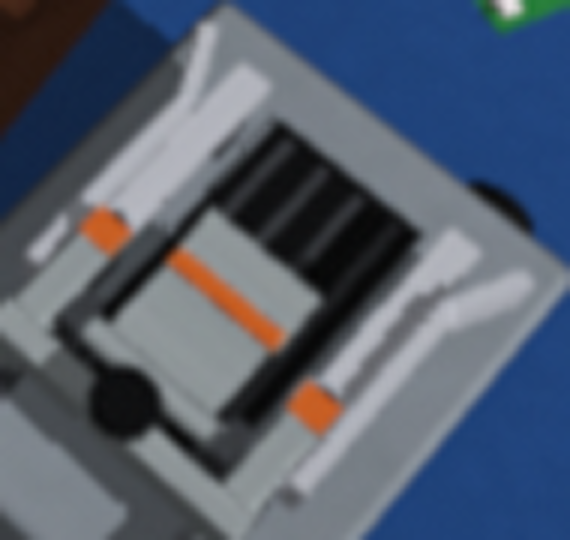

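Run:
```python
from h import *
np.set_printoptions(precision=2,suppress=True)
C=dict(t=("top",170,190,10),s=("scene",400,255,6))
lines=[("t",(418,435),(438,130),-30),("t",(140,418),(158,110),30),("s",(270,88),(155,220),-30),("s",(448,232),(325,385),30)]
pts=[("t",(445,438),(-40,-35,72)),("t",(112,420),(-40,35,72)),("s",(255,79),(-40,-35,72)),("s",(463,243),(-40,35,72))]
def px(c,uv):
    n,a,b,k=C[c];return np.array([a+(uv[0]+.5)/k-.5,b+(uv[1]+.5)/k-.5])
def W(p,m):return Rz(p[2])@np.array(m,float)+[p[0],p[1],0]
def res(p,cams="ts"):
    o=[]
    for c,a,b,y in lines:
        if c not in cams: continue
        A=proj(C[c][0],W(p,(-40,y,72)));B=proj(C[c][0],W(p,(30,y,72)));d=(B-A)/np.linalg.norm(B-A)
        for q in(a,b):
            e=px(c,q)-A;o.append(d[0]*e[1]-d[1]*e[0])
    for c,uv,m in pts:
        if c in cams:o+=list(proj(C[c][0],W(p,m))-px(c,uv))
    return np.array(o)
for c in("ts","t","s"):
    s=least_squares(res,(627,253,-.05),args=(c,),x_scale=[1,1,.01]);print(c,s.x.round(3));print(s.fun)
```

```text
ts [628.34 254.91  -0.02]
[-0.38 -0.32  0.01 -0.43  0.24 -0.21  0.37  0.09  0.06 -0.66  0.4   0.24
 -0.05  0.11  0.79 -0.03]
t [627.9  255.39  -0.03]
[-0.07 -0.15  0.31 -0.26 -0.26 -0.39  0.09  0.38]
s [628.72 254.66  -0.02]
[ 0.03 -0.34  0.14 -0.04 -0.38  0.16  0.51 -0.05]
```

```bash
python3 -m crank '[[0,4.38,0,-1.24,1.0,3.53,1],[0,4.38,0,-1.51,1.0,3.43,1],[0,4.38,0,-1.77,1.0,3.3,1],[0,4.38,0,-2.02,1.0,3.16,1],[0,4.38,0,-2.25,1.0,3.0,1],[0,4.38,0,-2.47,1.0,2.81,1],[0,4.38,0,-2.68,1.0,2.62,1],[0,4.38,0,-2.87,1.0,2.4,1],[0,4.38,0,-3.05,1.0,2.18,1],[0,4.38,0,-3.21,1.0,1.94,1]]' 80
python3 - <<'E'
from h import *
rep()
to((518.6,-325.6,100),-.37-np.pi/2,1)
E
```

```text
clock: 0.93
eef_pos: [526.9, -325.1, 136.3]
tcp_rot: [-1.572, -0.003, -1.985]
contact_force: [0.4, -0.4, -0.4]
opening: 0.999
t 0.93 p [ 526.87 -325.08  136.29] rot [-1.572  -0.0034 -1.9849] F [ 0.45 -0.41 -0.45] M [ 0.042 -0.001 -0.003] op 0.999
[0.07, -2.53, 0.19, 0.37, 3.63, -0.73]
```

```bash
python3 -m crank '[[0,-1.3,0.1,0.2,1.0,-0.4,1],[0,-1.2,0.1,0.1,1.0,-0.3,1],[0,0,0,0,0.8,0,1],[0,0,0,0,0.6,0,1],[0,0,0,0,0.2,0,1],[0,0,0,0,0,0,1],[0,0,0,0,0,0,1],[0,0,0,0,0,0,1],[0,0,0,0,0,0,1],[0,0,0,0,0,0,1]]'
python3 - <<'E'
from h import *
import cv2
rep()
to((518.6,-325.6,48),-.37-np.pi/2,1)
im=cams.grab_frame("top");cv2.imwrite("pics/g1.png",cv2.resize(im[195:310,430:510],None,fx=5,fy=5,interpolation=cv2.INTER_CUBIC))
im=cams.grab_frame("scene");cv2.imwrite("pics/g2.png",cv2.resize(im[40:150,195:325],None,fx=5,fy=5,interpolation=cv2.INTER_CUBIC))
E
```

```text
clock: 1.77
eef_pos: [520.9, -322.2, 95.7]
tcp_rot: [-1.574, 0.002, -1.943]
contact_force: [0.3, -0.1, 0.5]
opening: 0.998
t 1.77 p [ 520.89 -322.21   95.68] rot [-1.5741  0.002  -1.9429] F [ 0.28 -0.11  0.52] M [ 0.008 -0.03   0.004] op 0.998
[0.19, -0.12, -0.11, 0.41, 4.77, -0.07]
```

View pics/g1.png

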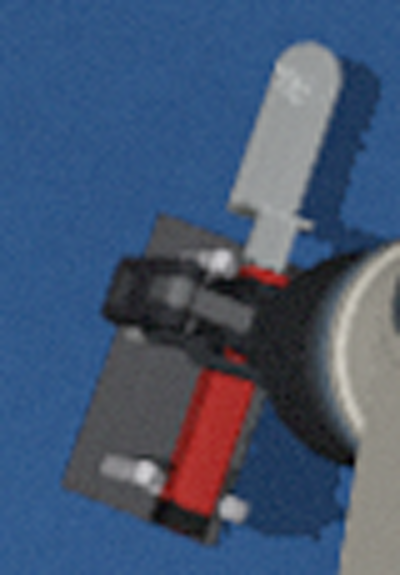

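View pics/g2.png

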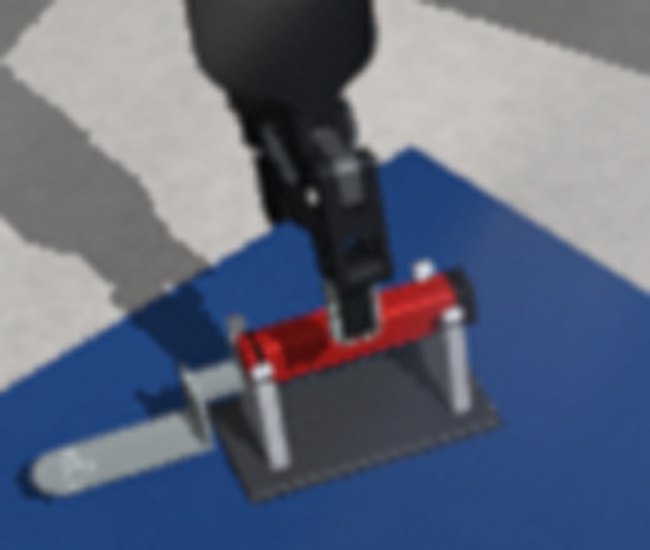

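```bash
python3 -m crank '[[0.1,-0.1,-0.1,0.2,0.4,0,1],[0.1,0,0,0.15,0.8,0,1],[0,0,0,0,1.0,0,1],[0,0,0,0,1.0,0,1],[0,0,0,0,0.7,0,1],[0,0,0,0,0.3,0,1],[0,0,0,0,0,0,1],[0,0,0,0,0,0,1],[0,0,0,0,0,0,1],[0,0,0,0,0,0,1]]'
python3 - <<'E'
from h import *
rep()
to((518.6,-325.6,48),-.37-np.pi/2,1)
E
```

```text
clock: 2.7
eef_pos: [519.0, -325.0, 47.8]
tcp_rot: [-1.572, 0.0, -1.94]
contact_force: [0.1, -0.2, 1.1]
opening: 1.002
t 2.7 p [ 519.   -325.01   47.78] rot [-1.5723e+00  5.0000e-04 -1.9403e+00] F [ 0.11 -0.21  1.14] M [-0.026 -0.021 -0.052] op 1.002
[0.08, 0.03, -0.03, 0.07, -0.02, -0.02]
```

```bash
python3 -m crank '[[0.05,0,0,0.05,0,0,0.3],[0,0,0,0,0,0,-0.2],[0,0,0,0,0,0,-0.7],[0,0,0,0,0,0,-1],[0,0,0,0,0,0,-1],[0,0,0,0,0,0,-1],[0,0,0,0,0,0,-1],[0,0,0,0,0,0,-1],[0,0,0,0,0,0,-1],[0,0,0,0,0,0,-1]]' 80
python3 - <<'E'
from h import *
rep()
E
```

```text
clock: 3.53
eef_pos: [519.8, -326.1, 49.7]
tcp_rot: [-1.568, -0.0, -1.94]
contact_force: [-1.0, -0.6, 1.1]
opening: 0.193
t 3.53 p [ 519.78 -326.09   49.7 ] rot [-1.5684e+00 -1.0000e-04 -1.9404e+00] F [-0.96 -0.61  1.15] M [-0.055  0.049  0.02 ] op 0.193
```

```bash
python3 -m crank '[[-0.15,0,0,0,-0.2,0,-1],[0,0,0,0,-0.4,0,-1],[0,0,0,0,-0.7,0,-1],[0,0,0,0,-1.0,0,-1],[0,0,0,0,-1.2,0,-1],[0,0,0,0,-1.2,0,-1],[0,0,0,0,-1.0,0,-1],[0,0,0,0,-0.6,0,-1],[0,0,0,0,-0.3,0,-1],[0,0,0,0,0,0,-1]]'
python3 - <<'E'
from h import *
import cv2
rep()
to((425,-5,125),.195-np.pi/2,10)
im=cams.grab_frame("scene");cv2.imwrite("pics/l1.png",cv2.resize(im[40:150,195:325],None,fx=5,fy=5,interpolation=cv2.INTER_CUBIC))
E
```

```text
clock: 4.37
eef_pos: [520.3, -326.4, 124.7]
tcp_rot: [-1.569, -0.001, -1.94]
contact_force: [0.5, 0.8, -2.0]
opening: 0.197
t 4.37 p [ 520.34 -326.39  124.72] rot [-1.5690e+00 -5.0000e-04 -1.9402e+00] F [ 0.55  0.79 -2.01] M [-0.054  0.063  0.024] op 0.197
[-0.01, -3.23, 0.01, -2.65, -0.01, -2.05]
[-0.01, -3.23, 0.01, -2.76, -0.01, -1.9]
[-0.01, -3.23, 0.01, -2.87, -0.01, -1.74]
[-0.01, -3.23, 0.01, -2.96, -0.01, -1.57]
[-0.01, -3.23, 0.01, -3.04, -0.01, -1.4]
[-0.01, -3.23, 0.01, -3.12, -0.01, -1.23]
[-0.01, -3.23, 0.01, -3.18, -0.0, -1.05]
[-0.01, -3.23, 0.01, -3.24, -0.0, -0.87]
[-0.01, -3.23, 0.01, -3.28, -0.0, -0.69]
[-0.01, -3.23, 0.01, -3.31, -0.0, -0.5]
```

View pics/l1.png

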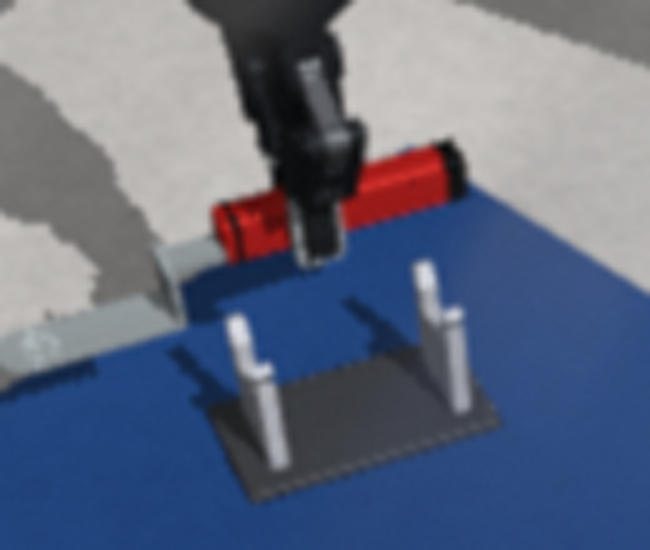

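```bash
python3 -m crank '[[0,-3.2,0,-2.65,0,-2.05,-1],[0,-3.2,0,-2.76,0,-1.9,-1],[0,-3.2,0,-2.87,0,-1.74,-1],[0,-3.2,0,-2.96,0,-1.57,-1],[0,-3.2,0,-3.04,0,-1.4,-1],[0,-3.2,0,-3.1,0,-1.2,-1],[0,-3.2,0,-3.1,0,-1.0,-1],[0,-3.2,0,-3.1,0,-0.8,-1],[0,-2.5,0,-2.5,0,-0.6,-1],[0,-1,0,-1.0,0,-0.2,-1]]'
python3 - <<'E'
from h import *
rep()
to((425,-5,86),.195-np.pi/2,1)
E
```

```text
clock: 5.25
eef_pos: [426.5, -30.0, 119.1]
tcp_rot: [-1.573, -0.002, -1.414]
contact_force: [0.5, -0.1, -1.4]
opening: 0.192
t 5.25 p [426.5  -29.97 119.07] rot [-1.5731 -0.0018 -1.4145] F [ 0.46 -0.08 -1.37] M [0.062 0.022 0.036] op 0.192
[0.13, -2.22, 0.1, -2.5, 3.3, 0.25]
```

```bash
python3 -m crank '[[0.1,-1,0,-1.2,0.5,0.3,-1],[0,-1,0.1,-1.3,0.7,0.3,-1],[0,-0.2,0,-0.4,0.6,0.2,-1],[0,0,0,0,0.2,0,-1],[0,0,0,0,0,0,-1],[0,0,0,0,0,0,-1],[0,0,0,0,0,0,-1],[0,0,0,0,0,0,-1],[0,0,0,0,0,0,-1],[0,0,0,0,0,0,-1]]'
python3 - <<'E'
from h import *
import cv2
rep()
to((435.1,-.6,74.7),.195-np.pi/2,1)
im=cams.grab_frame("top");cv2.imwrite("pics/a1.png",cv2.resize(im[180:330,260:360],None,fx=4,fy=4,interpolation=cv2.INTER_CUBIC))
im=cams.grab_frame("scene");cv2.imwrite("pics/a2.png",cv2.resize(im[110:290,280:420],None,fx=4,fy=3,interpolation=cv2.INTER_CUBIC))
E
```

```text
clock: 6.08
eef_pos: [427.0, 1.6, 97.0]
tcp_rot: [-1.575, 0.0, -1.372]
contact_force: [-0.1, -0.0, -0.9]
opening: 0.198
t 6.08 p [426.96   1.56  96.97] rot [-1.5750e+00  3.0000e-04 -1.3722e+00] F [-0.08 -0.04 -0.86] M [-0.056  0.031  0.001] op 0.198
[0.24, 0.21, -0.02, 0.37, 2.22, 0.76]
```

View pics/a1.png

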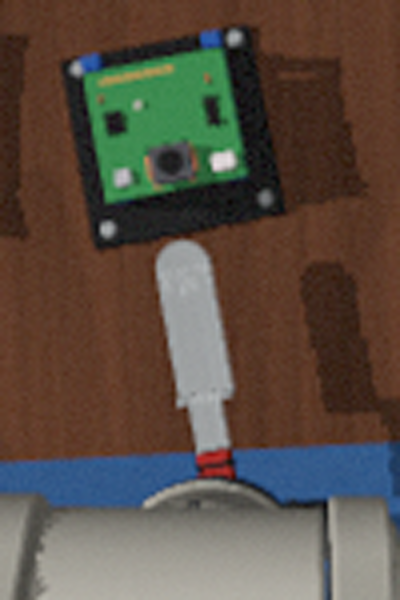

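View pics/a2.png

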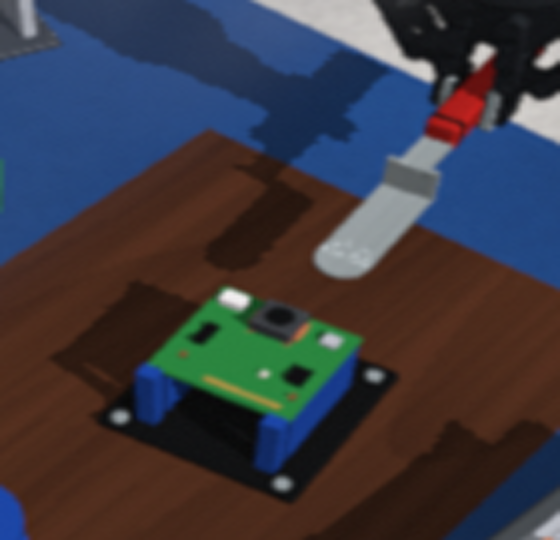

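Run:
```python
from h import *
import cv2
np.set_printoptions(precision=2,suppress=True)
obs=[("top",(260+184.5/4-.5,180+241.5/4-.5),(152,0,-30)),("top",(260+180/4-.5,180+404/4-.5),(72,14,-30)),("top",(260+231.5/4-.5,180+391/4-.5),(72,-14,-30)),
("scene",(280+330/4-.5,110+272/3-.5),(151,0,-30)),("scene",(280+385/4-.5,110+188/3-.5),(72,-14,-30)),("scene",(280+432/4-.5,110+204/3-.5),(72,14,-30))]
tcp=np.array([426.96,1.56,96.97]);psi=-1.3722+np.pi/2
def res(q):
    o=[]
    for n,px,m in obs:
        P=tcp+Ro.from_euler('xyz',[0,q[3],psi+q[4]]).apply(np.array(m)+0.)+Rz(psi)@np.array([q[0],q[2],q[1]])
        o.append(proj(n,P)-px)
    o=np.concatenate(o);return np.r_[o,q[3]/.02,q[4]/.02]
s=least_squares(res,[-1.3,6.3,0,0,0],x_scale=[1,1,1,.01,.01]);print(s.x);print(s.fun)
```

```text
[-3.71  2.47  0.8  -0.   -0.02]
[-0.63  0.48  0.33 -0.82  0.78  0.05  0.28  0.58 -0.13 -0.53  0.38 -0.03
 -0.25 -0.81]
```

```bash
cat >> h.py <<'E'
import cv2
def lifter_poly(tcp,psi,a,h,l=0,pitch=0):
    ang=np.linspace(-np.pi/2,np.pi/2,13)
    nose=[(138+14*np.cos(t),14*np.sin(t),-30) for t in ang]
    polys=[[(72,-14,-30)]+nose+[(72,14,-30)],[(-70,-9,11),(45,-9,11),(45,9,11),(-70,9,11)]]
    R=Ro.from_euler('xyz',[0,pitch,psi])
    off=np.array(tcp)+Rz(psi)@np.array([a,l,h])
    return [R.apply(np.array(q,float))+off for q in polys]
def ov(n,im,box,k,sets,fn):
    x0,y0,x1,y1=box;c=cv2.resize(im[y0:y1,x0:x1],None,fx=k,fy=k,interpolation=cv2.INTER_CUBIC)
    for col,P in sets:
        pts=np.array([proj(n,p) for p in P]);pts=(pts+.5-[x0,y0])*k-.5
        cv2.polylines(c,[np.round(pts*8).astype(int)],True,col,1,cv2.LINE_AA,3)
    cv2.imwrite(f"pics/{fn}.png",c)
E
python3 - <<'E'
from h import *
t=cams.grab_frame("top");s=cams.grab_frame("scene")
cv2.imwrite("pics/rawt.png",t);cv2.imwrite("pics/raws.png",s)
_,p,R=state();psi=r.sense()['tcp_rot'][2]+np.pi/2
S=[((0,255,255),q) for q in lifter_poly(p,psi,-1.3,6.3)]+[((255,0,255),q) for q in lifter_poly(p,psi,-3.7,2.5)]
ov("top",t,(280,230,330,310),7,S,"b1");ov("scene",s,(350,115,410,205),6,S,"b2")
a=cv2.imread("pics/b1.png");b=cv2.imread("pics/b2.png");b=cv2.copyMakeBorder(b,0,20,0,0,cv2.BORDER_CONSTANT);cv2.imwrite("pics/b.png",np.hstack([a,b]))
E
```

View pics/b.png

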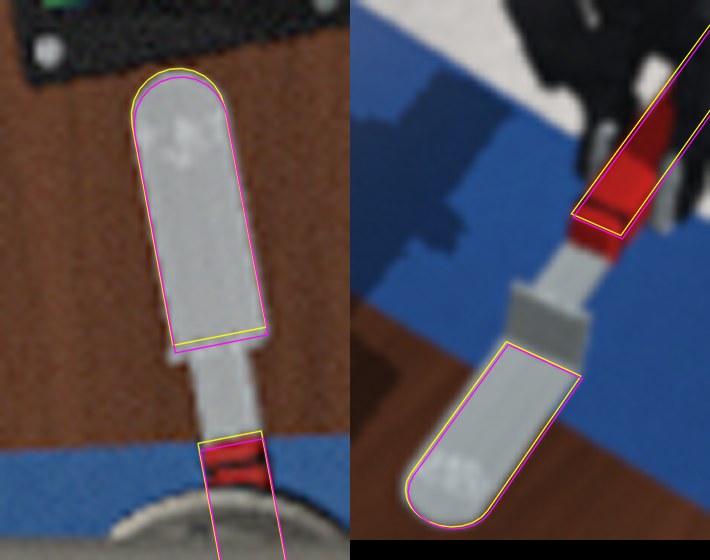

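```bash
python3 -m crank '[[0.1,0.1,0,0.15,0.5,0.3,-1],[0.1,0.1,0,0.15,0.7,0.3,-1],[0,0,0,0,0.6,0.1,-1],[0,0,0,0,0.25,0,-1],[0,0,0,0,0,0,-1],[0,0,0,0,0,0,-1],[0,0,0,0,0,0,-1],[0,0,0,0,0,0,-1],[0,0,0,0,0,0,-1],[0,0,0,0,0,0,-1]]'
python3 - <<'E'
from h import *
rep()
e=np.array([np.cos(.195),np.sin(.195),0])
to(np.array([636.2,39.1,75])-106.5*e,.195-np.pi/2,1)
E
```

```text
clock: 7.12
eef_pos: [434.9, 0.2, 73.6]
tcp_rot: [-1.572, 0.001, -1.375]
contact_force: [-0.7, 0.5, -0.5]
opening: 0.196
t 7.12 p [4.3485e+02 2.2000e-01 7.3590e+01] rot [-1.5722e+00  6.0000e-04 -1.3752e+00] F [-0.74  0.51 -0.54] M [-0.083  0.026  0.033] op 0.196
[0.08, 0.03, -0.03, 0.09, -0.16, 9.86]
```

```bash
python3 -m crank '[[0,0,0,0.05,-0.1,0.6,-1],[0,0,0,0.04,-0.06,1.2,-1],[0,0,0,0,0,1.3,-1],[0,0,0,0,0,1.3,-1],[0,0,0,0,0,1.3,-1],[0,0,0,0,0,1.2,-1],[0,0,0,0,0,0.8,-1],[0,0,0,0,0,0.3,-1],[0,0,0,0,0,0,-1],[0,0,0,0,0,0,-1]]'
python3 - <<'E'
from h import *
rep()
e=np.array([np.cos(.195),np.sin(.195),0])
to(np.array([636.2,39.1,75])-106.5*e,.195-np.pi/2,1)
t=cams.grab_frame("top");s=cams.grab_frame("scene")
_,p,R=state();psi=r.sense()['tcp_rot'][2]+np.pi/2
S=[((0,255,255),q) for q in lifter_poly(p,psi,-2,5.5)]
ov("top",t,(270,180,340,270),6,S,"c1");ov("scene",s,(310,160,400,270),5,S,"c2")
a=cv2.imread("pics/c1.png");b=cv2.imread("pics/c2.png")[:540];cv2.imwrite("pics/c.png",np.hstack([a[:540],b])[:,:800])
E
```

```text
clock: 7.95
eef_pos: [524.8, 16.7, 77.0]
tcp_rot: [-1.566, -0.0, -1.375]
contact_force: [-0.4, -0.7, -1.4]
opening: 0.196
t 7.95 p [524.8   16.72  76.97] rot [-1.5665e+00 -3.0000e-04 -1.3753e+00] F [-0.42 -0.75 -1.36] M [-0.004  0.054 -0.029] op 0.196
[-0.25, 0.03, 0.02, -0.04, 0.2, 0.71]
```

View pics/c.png

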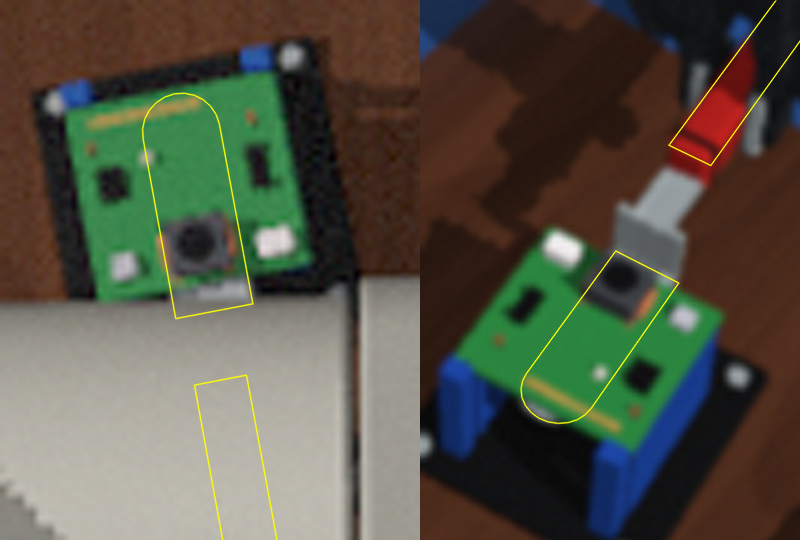

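```bash
python3 -m crank '[[-0.2,0,0,-0.03,0.1,0.1,-1],[-0.1,0,0,0,0.05,0.15,-1],[0,0,0,0,0,0.15,-1],[0,0,0,0,0,0.1,-1],[0,0,0,0,0,0,-1],[0,0,0,0,0,0,-1],[0,0,0,0,0,0,-1],[0,0,0,0,0,0,-1],[0,0,0,0,0,0,-1],[0,0,0,0,0,0,-1]]'
python3 - <<'E'
from h import *
rep()
e=np.array([np.cos(.195),np.sin(.195),0])
to(np.array([636.2,39.1,75])-106.5*e,.195-np.pi/2,1)
t=cams.grab_frame("top");s=cams.grab_frame("scene")
_,p,R=state();psi=r.sense()['tcp_rot'][2]+np.pi/2
S=[]
ov("top",t,(270,180,340,245),6,S,"d1");ov("scene",s,(340,190,400,255),6,S,"d2")
a=cv2.imread("pics/d1.png");b=cv2.imread("pics/d2.png");cv2.imwrite("pics/d.png",np.hstack([a,b])[:,:800])
E
```

```text
clock: 8.88
eef_pos: [527.4, 17.6, 75.3]
tcp_rot: [-1.574, 0.0, -1.376]
contact_force: [0.1, 1.0, -2.1]
opening: 0.194
t 8.88 p [527.38  17.59  75.27] rot [-1.5745  0.     -1.376 ] F [ 0.07  1.04 -2.1 ] M [0.01  0.108 0.042] op 0.194
[0.21, -0.01, -0.0, -0.0, 0.03, 0.44]
```

View pics/d.png

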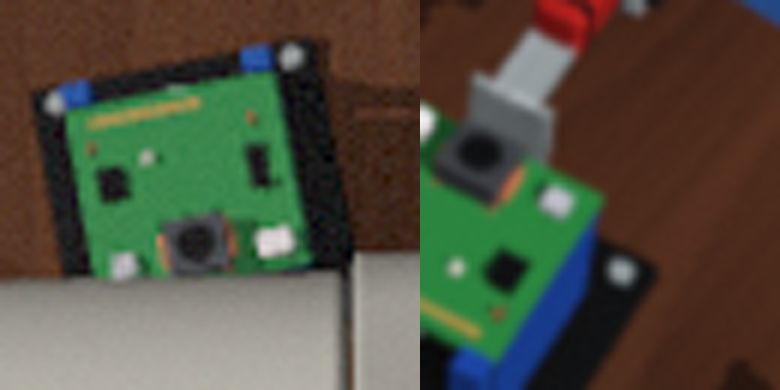

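```bash
python3 -m crank '[[0.2,0,0,0,0,0.1,-1],[0,0,0,0,0,0.1,-1],[0,0,0,0,-0.05,0.1,-1],[0,0,0,0,-0.1,0,-1],[0,0,0,0,-0.1,0,-1],[0,0,0,0,-0.1,0,-1],[0,0,0,0,-0.05,0,-1],[0,0,0,0,0,0,-1],[0,0,0,0,0,0,-1],[0,0,0,0,0,0,-1]]'
python3 - <<'E'
from h import *
rep()
e=np.array([np.cos(.195),np.sin(.195),0])
to(np.array([636.2,39.1,75])-106.5*e,.195-np.pi/2,1)
E
```

```text
clock: 9.82
eef_pos: [530.8, 18.3, 79.9]
tcp_rot: [-1.57, -0.0, -1.376]
contact_force: [-0.6, 0.0, -1.1]
opening: 0.198
t 9.82 p [530.81  18.25  79.9 ] rot [-1.5702 -0.     -1.376 ] F [-0.6   0.01 -1.13] M [ 0.011 -0.002 -0.068] op 0.198
[-0.03, -0.01, 0.0, -0.0, 0.49, 0.09]
```

```bash
python3 -m crank '[[0,0,0,0,-0.05,0,-1],[0,0,0,0,-0.08,0,-1],[0,0,0,0,-0.08,0,-1],[0,0,0,0,-0.08,0,-1],[0,0,0,0,-0.08,0,-1],[0,0,0,0,-0.05,0,-1],[0,0,0,0,0,0,-1],[0,0,0,0,0,0,-1],[0,0,0,0,0,0,-1],[0,0,0,0,0,0,-1]]'
python3 - <<'E'
from h import *
rep()
s=cams.grab_frame("scene");t=cams.grab_frame("top")
ov("top",t,(270,180,340,250),6,[],"d1");ov("scene",s,(310,190,390,260),6,[],"d2")
a=cv2.imread("pics/d1.png");b=cv2.imread("pics/d2.png");cv2.imwrite("pics/e.png",np.hstack([a[:,:310],b])[:,:800])
E
```

```text
clock: 10.65
eef_pos: [530.2, 18.2, 84.2]
tcp_rot: [-1.571, 0.0, -1.376]
contact_force: [1.0, -0.1, -2.8]
opening: 0.195
t 10.65 p [530.18  18.2   84.2 ] rot [-1.5715e+00  1.0000e-04 -1.3760e+00] F [ 0.96 -0.15 -2.79] M [0.011 0.097 0.003] op 0.195
```

View pics/e.png

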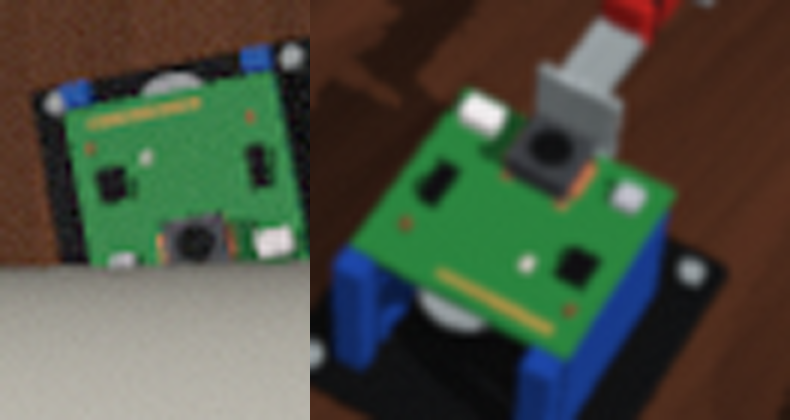

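```bash
python3 -m crank '[[0,0,0,0,-0.05,0,-1],[0,0,0,0,-0.1,0,-1],[0,0,0,0,-0.15,0,-1],[0,0,0,0,-0.2,0,-1],[0,0,0,0,-0.25,0,-1],[0,0,0,0,-0.3,0,-1],[0,0,0,0,-0.3,0,-1],[0,0,0,0,-0.25,0,-1],[0,0,0,0,-0.15,0,-1],[0,0,0,0,-0.05,0,-1]]'
python3 - <<'E'
from h import *
rep()
s=cams.grab_frame("scene");t=cams.grab_frame("top")
_,p,R=state();psi=r.sense()['tcp_rot'][2]+np.pi/2
S=[((0,255,255),q) for q in lifter_poly(p,psi,-2,5.5)]
ov("top",t,(270,180,340,250),6,S,"d1");ov("scene",s,(310,180,390,250),6,[],"d2")
a=cv2.imread("pics/d1.png");b=cv2.imread("pics/d2.png");cv2.imwrite("pics/f.png",np.hstack([a[:,:310],b])[:,:800])
E
```

```text
clock: 11.58
eef_pos: [530.3, 18.2, 104.4]
tcp_rot: [-1.571, 0.0, -1.376]
contact_force: [-0.0, -0.4, -2.5]
opening: 0.195
t 11.58 p [530.33  18.21 104.38] rot [-1.5711e+00  1.0000e-04 -1.3760e+00] F [-0.01 -0.35 -2.5 ] M [-0.003  0.103 -0.025] op 0.195
```

View pics/f.png

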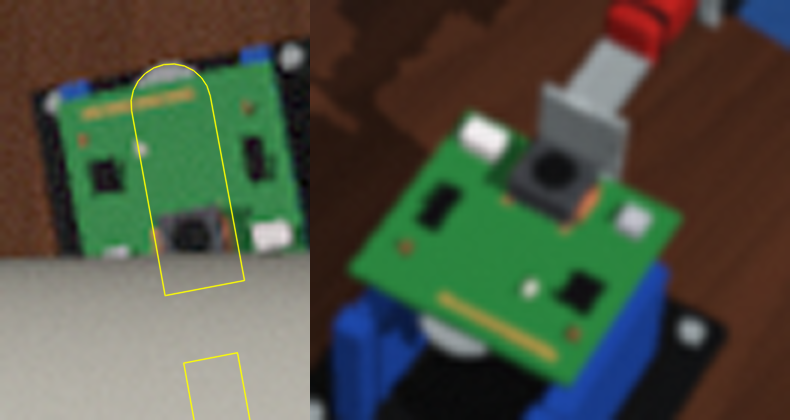

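Run:
```python
from h import *
np.set_printoptions(precision=2,suppress=True,linewidth=200)
g=cv2.cvtColor(cv2.imread("pics/top0.png"),cv2.COLOR_BGR2GRAY).astype(float)
for y in range(200,236,3):
    print(y,"L",g[y,176:192].astype(int),"R",g[y,208:226].astype(int))
```

```text
200 L [114 135 173 188 153 101  84  49  36  94  86  60  32  22  71 128] R [ 39  27  14  47 103 145 143 148 162 109 102 123 129  89  76  91  95  98]
203 L [126 147 178 189 134 106 122 175 186 193 129  92 112 118 123 153] R [ 62  21  29  50  37   5 167 171 162 164 175 185 171 109  79  96  92  97]
206 L [129 158 182 180 113 112 125 176 189 171 109 131 142 141 143 144] R [ 59  12  37  47  25  51 176 189 183 181 182 188 146  83  88  94  98  96]
209 L [133 168 185 161 104 117 124 175 189 146  97 134 140 141 135 129] R [ 23  25  40  36  19  97 177 186 184 183 185 186 137  81  93  97  95  98]
212 L [139 177 189 135 102 125 123 177 191 127  99 137 142 131 107  52] R [ 27  22  51  43  10 141 180 186 182 184 184 177 115  71  91  95  94  96]
215 L [151 179 189 122 109 123 123 177 175 103 114 141 145 112  80  45] R [ 28  42  78  53  29 176 187 184 182 184 186 171 105 115 140 146 110  95]
218 L [171 187 172 113 120 126 155 183 156  99 129 146 146 117  71  31] R [ 28  58  73  43  56 175 185 182 182 183 188 145  81 123 138 142 108  95]
221 L [184 192 132  90 120 121 174 188 136  97 134 145 144 115  61  21] R [ 22  63  64  37 102 173 186 181 184 184 192 131  75 129 147 128 104  97]
224 L [157  91  65 142 164 180 187 191 126  89 118 133 129 112  51  16] R [ 38  74  56  28 138 177 183 184 185 166 179 165  98 116 141 115  97  97]
227 L [ 69 103 132 179 184 183 187 175 114  41  21  39  90  88  41  23] R [ 45  80  50  12 177 188 181 185 174  99 138 183 164  98 106 101  96  97]
230 L [124 138 148 179 186 184 188 150  92  90  88  92 101  70  24  16] R [ 63  69  37  58 174 184 183 187 147  74  18 139 182 167  97  83  98  95]
233 L [140 142 142 143 142 144 141 145 135 126 127 130 132  79  13  47] R [ 68  64  35  89 158 164 167 171 133 118 134 141 170 169 147  95  85  92]
```

Run:
```python
from h import *
np.set_printoptions(precision=2,suppress=True,linewidth=200)
g=cv2.cvtColor(cv2.imread("pics/top0.png"),cv2.COLOR_BGR2GRAY).astype(int)
print(g[226:238,178:184].T);print(g[226:238,212:217].T)
ys=[206,209,212,215,218,221,224,227,230]
Rr=[213.35,213,212.65,212.45,212.33,211.9,211.6,211.5,211.3]
Ll=[185.34,184.9,184.64,184.35,184.1,183.73,183.63,183.4,183.0]
def W(p,m):return Rz(p[2])@np.array(m,float)+[p[0],p[1],0]
def res(p,zz=72,w=30):
    o=[]
    for xs,y in((Rr,-w),(Ll,w)):
        A=proj("top",W(p,(-40,y,zz)));B=proj("top",W(p,(40,y,zz)));
        for u,v in zip(xs,ys): o.append(u-(A[0]+(B[0]-A[0])*(v-A[1])/(B[1]-A[1])))
    o.append((proj("top",W(p,(-40,-35,72)))[1]-233.2)/1);o.append((proj("top",W(p,(-40,35,72)))[1]-231.4)/1)
    return np.array(o)
s=least_squares(res,(627,253,-.05),x_scale=[1,1,.01]);print(s.x.round(3),s.fun)
```

```text
[[117 132 143 149 148 154 150 142 142 140 143 142]
 [177 179 180 178 179 177 158 143 143 145 143 141]
 [184 184 185 187 186 177 154 142 142 143 143 143]
 [183 183 182 183 184 173 151 144 142 143 144 143]
 [186 187 187 188 188 178 152 141 143 142 141 140]
 [174 175 165 155 150 129 137 145 144 144 145 144]]
[[175 177 175 176 174 177 181 158 116 101 103 129]
 [185 188 186 186 184 187 187 164 121  98 100 128]
 [183 181 182 181 183 181 186 167 139 132 133 135]
 [184 185 186 185 187 188 189 171 148 145 144 145]
 [169 174 163 155 147 137 136 133 136 142 141 139]]
[628.18 255.59  -0.04] [ 0.04 -0.05 -0.14 -0.08  0.05 -0.12 -0.16 -0.    0.06  0.12 -0.03 -0.01 -0.01  0.02 -0.06  0.12  0.18  0.06 -0.09  0.09]
```

```bash
python3 -m crank '[[0,0.1,0,-0.2,-0.1,-0.03,-1],[0,0.2,0,-0.4,-0.15,-0.06,-1],[0,0.3,0,-0.6,-0.2,-0.1,-1],[0,0.4,0,-0.8,-0.2,-0.15,-1],[0,0.5,0,-1.0,-0.2,-0.2,-1],[0,0.6,0,-1.2,-0.2,-0.25,-1],[0,0.6,0,-1.2,-0.15,-0.3,-1],[0,0.6,0,-1.2,-0.1,-0.3,-1],[0,0.6,0,-1.2,-0.05,-0.3,-1],[0,0.6,0,-1.2,0,-0.35,-1]]'
python3 - <<'E'
from h import *
rep()
to((445.7,262.3,118),-.04-np.pi/2,10)
V=CI["top"]["view"];print("cam",-V[:3,:3].T@V[:3,3])
def x_of(px,z,y):
    f=lambda q:[proj("top",Rz(-.04)@np.array([q[0],q[1],z])+[628.2,255.2,0])[i]-px[i] for i in(0,1)]
    return least_squares(f,[40,y]).x
for z in(72,76,81):print(z,x_of((214.5,200.8),z,-34),x_of((183,199.3),z,34))
E
```

```text
clock: 12.52
eef_pos: [492.7, 110.3, 119.0]
tcp_rot: [-1.572, 0.001, -1.464]
contact_force: [0.3, -0.5, -1.8]
opening: 0.193
t 12.52 p [492.7  110.33 118.96] rot [-1.5722e+00  6.0000e-04 -1.4637e+00] F [ 0.31 -0.46 -1.82] M [ 0.003  0.03  -0.023] op 0.193
[0.01, 0.84, -0.0, -1.56, 0.01, -0.3]
[0.01, 0.84, -0.0, -1.56, 0.01, -0.33]
[0.01, 0.84, -0.0, -1.55, 0.01, -0.35]
[0.01, 0.84, -0.0, -1.55, 0.01, -0.37]
[0.01, 0.84, -0.0, -1.54, 0.01, -0.4]
[0.01, 0.84, -0.0, -1.53, 0.01, -0.42]
[0.01, 0.84, -0.0, -1.53, 0.01, -0.44]
[0.01, 0.84, -0.0, -1.52, 0.01, -0.46]
[0.01, 0.84, -0.0, -1.51, 0.01, -0.49]
[0.01, 0.84, -0.0, -1.51, 0.01, -0.51]
cam [525.50705055 -31.82535915 954.25272281]
72 [ 28.49736776 -31.28861403] [28.74081648 36.40922047]
76 [ 27.95498253 -32.46566353] [28.19732748 34.92523927]
81 [ 27.27700094 -33.93697538] [27.51796619 33.07026278]
```

```bash
python3 -m crank '[[0,0.7,0,-1.2,0,-0.3,-1],[0,0.8,0,-1.2,0,-0.33,-1],[0,0.8,0,-1.2,0,-0.35,-1],[0,0.8,0,-1.2,0,-0.35,-1],[0,0.8,0,-1.2,0,-0.35,-1],[0,0.7,0,-1.0,0,-0.3,-1],[0,0.6,0,-0.9,0,-0.3,-1],[0,0.4,0,-0.7,0,-0.2,-1],[0,0.3,0,-0.5,0,-0.15,-1],[0,0.2,0,-0.4,0,-0.1,-1]]'
python3 - <<'E'
from h import *
rep()
to((445.7,262.3,118),-.04-np.pi/2,1)
E
```

```text
clock: 13.35
eef_pos: [452.6, 215.7, 120.7]
tcp_rot: [-1.573, 0.002, -1.575]
contact_force: [1.0, 0.0, -2.3]
opening: 0.197
t 13.35 p [452.6  215.67 120.74] rot [-1.5729  0.0018 -1.5753] F [ 1.02  0.01 -2.26] M [-0.013  0.074  0.031] op 0.197
[0.12, 2.03, -0.1, -4.66, 0.28, -0.71]
```

```bash
python3 -m crank '[[0.05,0.4,0,-0.6,0,-0.1,-1],[0.05,0.4,-0.1,-0.8,0,-0.1,-1],[0,0.4,0,-0.8,0.05,-0.1,-1],[0,0.3,0,-0.7,0.1,-0.1,-1],[0,0.2,0,-0.5,0.1,-0.1,-1],[0,0.1,0,-0.4,0.05,-0.1,-1],[0,0,0,-0.2,0,0,-1],[0,0,0,-0.1,0,0,-1],[0,0,0,0,0,0,-1],[0,0,0,0,0,0,-1]]'
python3 - <<'E'
from h import *
rep()
to((445.7,262.3,118),-.04-np.pi/2,1)
t=cams.grab_frame("top");s=cams.grab_frame("scene")
_,p,R=state();psi=r.sense()['tcp_rot'][2]+np.pi/2
def B(a,z,l=0):
    return [p+Rz(psi)@np.array([a+x,l+y,z]) for x,y in((-35,-38),(35,-38),(35,38),(-35,38))]
S=[((0,255,255),B(107.6,5.5-30+3))]
ov("top",t,(160,160,250,265),5,S,"d1");ov("scene",s,(400,220,490,325),5,S,"d2")
a=cv2.imread("pics/d1.png");b=cv2.imread("pics/d2.png");cv2.imwrite("pics/k.png",np.hstack([a[:,:400],b[:,:400]]))
E
```

```text
clock: 14.18
eef_pos: [446.9, 260.8, 117.2]
tcp_rot: [-1.571, -0.0, -1.61]
contact_force: [-0.4, 0.1, -1.1]
opening: 0.195
t 14.18 p [446.86 260.78 117.23] rot [-1.5714e+00 -3.0000e-04 -1.6100e+00] F [-0.37  0.09 -1.09] M [-0.019  0.073 -0.045] op 0.195
[0.03, 0.05, 0.02, -0.15, -0.08, -0.12]
```

View pics/k.png

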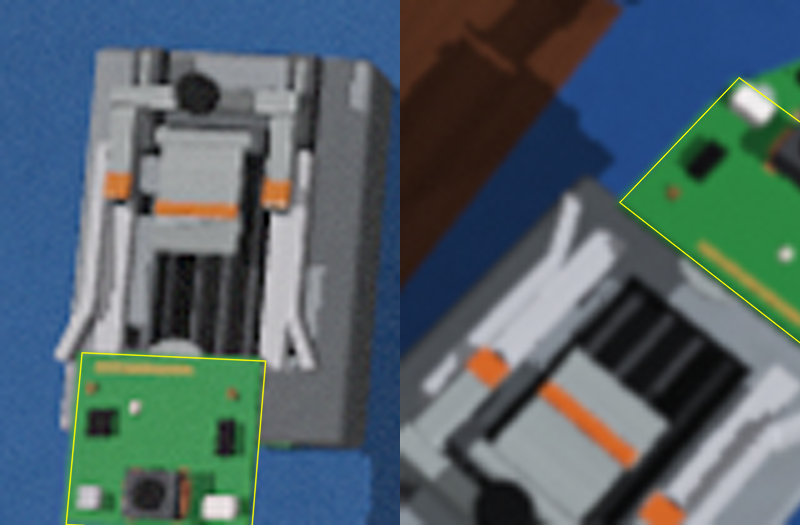

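Run:
```python
from h import *
t=cv2.imread("pics/top0.png");s=cv2.imread("pics/scene0.png")
def L(h,pts):return [Rz(h[2])@np.array(q,float)+[h[0],h[1],0] for q in pts]
h=(628.2,254.8,-.04)
S=[((0,255,255),L(h,[(-16,-40.5,77),(50,-40.5,77)])),((0,255,255),L(h,[(-16,40.5,77),(50,40.5,77)])),
((255,0,255),L(h,[(-43,-38,72),(27,-38,72),(27,38,72),(-43,38,72)])),((0,255,0),L(h,[(-40,-30,72),(30,-30,72)])),((0,255,0),L(h,[(-40,30,72),(30,30,72)])),((0,255,0),L(h,[(7,-18,79),(7,18,79)]))]
ov("top",t,(165,185,230,245),8,S,"d1");ov("scene",s,(400,255,490,345),6,S,"d2")
a=cv2.imread("pics/d1.png");b=cv2.imread("pics/d2.png");a=cv2.resize(a,(400,369));b=cv2.resize(b,(400,400));cv2.imwrite("pics/m1.png",cv2.imread("pics/d1.png"));cv2.imwrite("pics/m2.png",cv2.imread("pics/d2.png"))
```

```text
(no output)
```

View pics/m1.png

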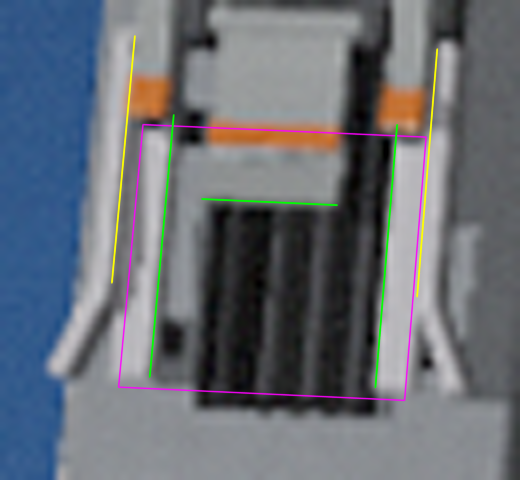

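View pics/m2.png

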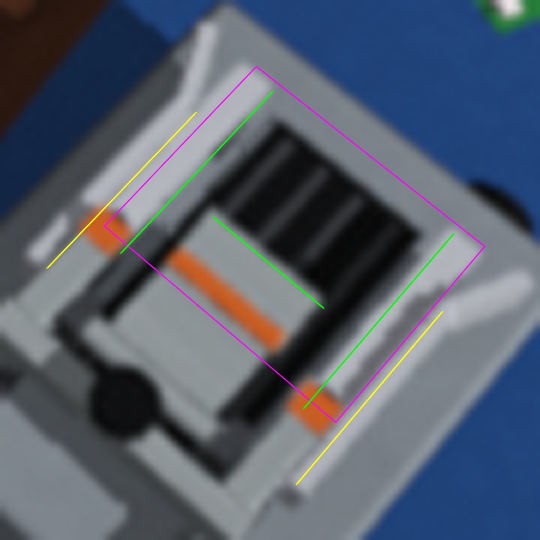

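```bash
python3 -m crank '[[0,0,0,-0.02,0.1,0.1,-1],[0,0,0,0,0.2,0.2,-1],[0,0,0,0,0.3,0.2,-1],[0,0,0,0,0.3,0.2,-1],[0,0,0,0,0.3,0.2,-1],[0,0,0,0,0.2,0.2,-1],[0,0,0,0,0.1,0.1,-1],[0,0,0,0,0.05,0,-1],[0,0,0,0,0,0,-1],[0,0,0,0,0,0,-1]]'
python3 - <<'E'
from h import *
rep()
H=np.array([628.2,254.6,0]);c=np.array([np.cos(.04),-np.sin(.04),0])
def hf(p): return Rz(.04)@(p-H)
_,p,R=state();print("board centre in holder",hf(p)[0]+107.6,hf(p)[1],"underside",p[2]-24.5)
to(H-167.6*c+[0,0,99],-.04-np.pi/2,1)
E
```

```text
clock: 15.12
eef_pos: [460.5, 259.4, 99.6]
tcp_rot: [-1.572, -0.001, -1.612]
contact_force: [-0.3, 0.1, -2.7]
opening: 0.198
t 15.12 p [460.52 259.38  99.6 ] rot [-1.5718e+00 -8.0000e-04 -1.6115e+00] F [-0.3   0.1  -2.66] M [0.    0.124 0.009] op 0.198
board centre in holder -60.13659742960007 -1.9300319829466845 underside 75.09962769367837
[0.06, -0.04, 0.04, -0.19, 0.06, 0.01]
```

```bash
python3 -m crank '[[0.05,0,0,-0.08,0,0,-1],[0,0,0,-0.08,0.02,0.1,-1],[0,0,0,0,0.03,0.2,-1],[0,0,0,0,0.03,0.25,-1],[0,0,0,0,0.03,0.25,-1],[0,0,0,0,0,0.25,-1],[0,0,0,0,0,0.2,-1],[0,0,0,0,0,0.1,-1],[0,0,0,0,0,0,-1],[0,0,0,0,0,0,-1]]'
cat >> h.py <<'E'
H=np.array([628.2,254.6,0]);c=np.array([np.cos(.04),-np.sin(.04),0])
def hold(xc,under):
    _,p,R=state();q=Rz(.04)@(p-H);print("board centre in holder",(q[0]+107.6).round(2),q[1].round(2),"underside",(p[2]-24.5).round(2))
    to(H+(xc-107.6)*c+[0,0,under+24.5],-.04-np.pi/2,1)
def look(fn,S=[]):
    t=cams.grab_frame("top");s=cams.grab_frame("scene")
    ov("top",t,(160,170,240,265),5,S,"d1");ov("scene",s,(400,240,495,335),5,S,"d2")
    a=cv2.imread("pics/d1.png");b=cv2.imread("pics/d2.png");cv2.imwrite(f"pics/{fn}.png",np.hstack([a[:,:400],b[:,75:]]))
def bd(a=107.6,z=-21.5):
    _,p,R=state();psi=r.sense()['tcp_rot'][2]+np.pi/2
    return [((0,255,255),[p+Rz(psi)@np.array([a+x,y,z]) for x,y in((-35,-38),(35,-38),(35,38),(-35,38))])]
E
python3 - <<'E'
from h import *
rep();hold(-30,72);look("n1",bd())
E
```

```text
clock: 15.95
eef_pos: [476.0, 260.8, 98.9]
tcp_rot: [-1.57, -0.0, -1.611]
contact_force: [0.2, 0.0, -1.2]
opening: 0.196
t 15.95 p [475.96 260.82  98.94] rot [-1.5698e+00 -2.0000e-04 -1.6114e+00] F [ 0.23  0.04 -1.16] M [ 0.009  0.087 -0.011] op 0.196
board centre in holder -44.76 0.12 underside 74.44
[-0.05, -0.03, 0.01, 0.01, 0.25, 1.48]
```

View pics/n1.png

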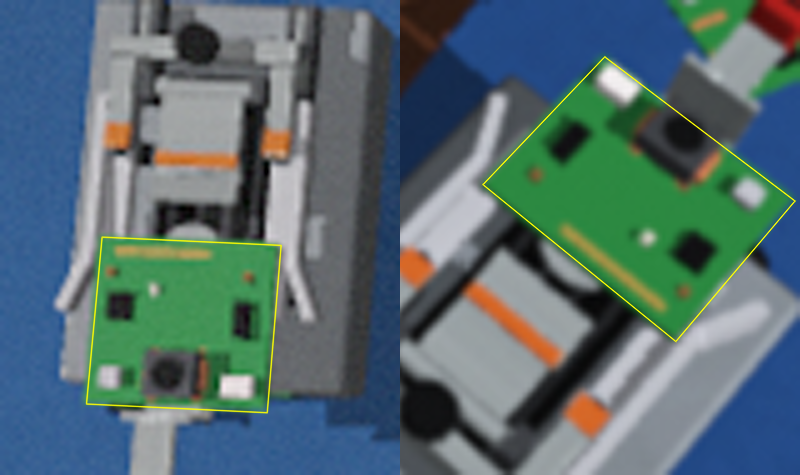

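```bash
sed -i 's/^H=np.array(\[628.2,254.6,0\])/H=np.array([628.2,255.2,0])/' h.py; python3 -m crank '[[0,0,0,-0.06,0.03,0.1,-1],[0,0,0,0,0.03,0.15,-1],[0,0,0,0,0.03,0.2,-1],[0,0,0,0,0.03,0.2,-1],[0,0,0,0,0,0.2,-1],[0,0,0,0,0,0.2,-1],[0,0,0,0,0,0.15,-1],[0,0,0,0,0,0.1,-1],[0,0,0,0,0,0,-1],[0,0,0,0,0,0,-1]]'
python3 - <<'E'
from h import *
rep();hold(-30,72);look("n2",bd())
E
```

```text
clock: 16.88
eef_pos: [490.2, 260.9, 97.5]
tcp_rot: [-1.57, -0.0, -1.611]
contact_force: [0.1, 0.2, -3.0]
opening: 0.196
t 16.88 p [490.18 260.91  97.54] rot [-1.5700e+00 -3.0000e-04 -1.6111e+00] F [ 0.06  0.23 -3.04] M [-0.024  0.139  0.065] op 0.196
board centre in holder -30.54 0.19 underside 73.04
[-0.04, -0.02, 0.02, 0.02, 0.1, 0.05]
```

View pics/n2.png

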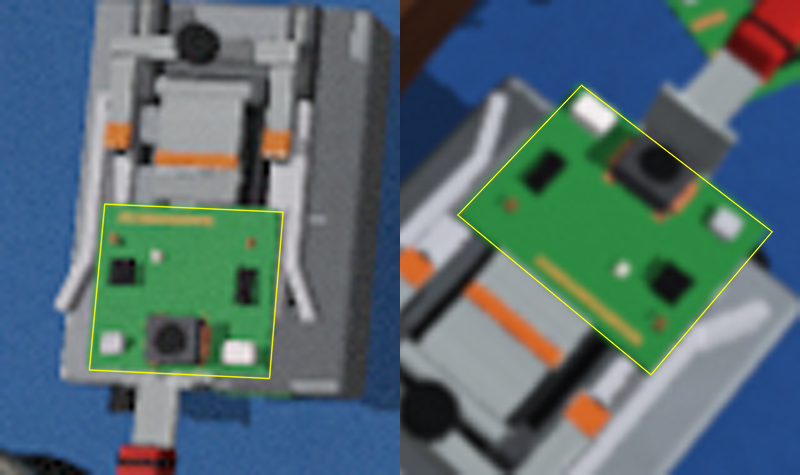

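```bash
python3 -m crank '[[0,0,0,-0.01,0.04,0,-1],[0,0,0,0,0.03,0,-1],[0,0,0,0,0.01,0.05,-1],[0,0,0,0,0,0.1,-1],[0,0,0,0,0,0.15,-1],[0,0,0,0,0,0.15,-1],[0,0,0,0,0,0.15,-1],[0,0,0,0,0,0.1,-1],[0,0,0,0,0,0.05,-1],[0,0,0,0,0,0,-1]]'
python3 - <<'E'
from h import *
rep();hold(-22,72);look("n3",bd());rep()
E
```

```text
clock: 17.82
eef_pos: [498.2, 260.7, 96.7]
tcp_rot: [-1.57, -0.0, -1.611]
contact_force: [-0.9, 0.5, -1.1]
opening: 0.197
t 17.82 p [498.25 260.73  96.71] rot [-1.5700e+00 -3.0000e-04 -1.6108e+00] F [-0.87  0.49 -1.13] M [0.023 0.123 0.002] op 0.197
board centre in holder -22.47 0.33 underside 72.21
[-0.04, -0.0, 0.02, 0.03, 0.02, 0.05]
t 17.92 p [498.11 260.72  96.72] rot [-1.5701e+00 -4.0000e-04 -1.6108e+00] F [-0.36 -0.13 -2.89] M [-0.002  0.087 -0.002] op 0.196
```

View pics/n3.png

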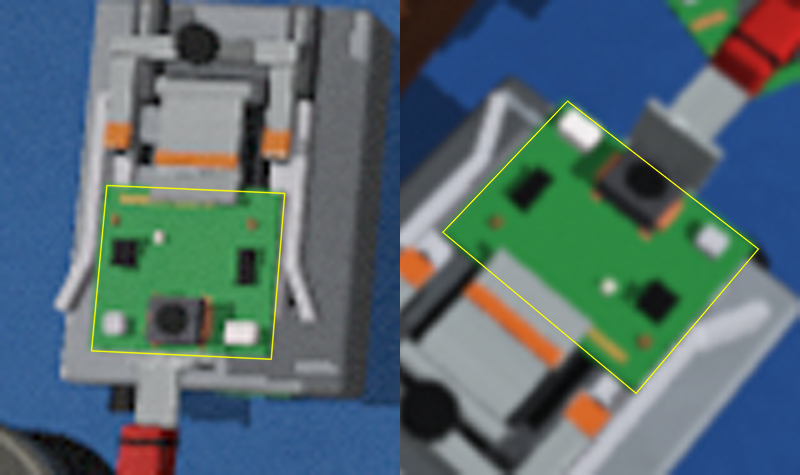

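```bash
python3 -m crank '[[0,0,0,-0.02,0.04,0,-1],[0,0,0,-0.01,0.05,0,-1],[0,0,0,0,0.05,0,-1],[0,0,0,0,0.05,0,-1],[0,0,0,0,0,0,-1],[0,0,0,0,0,0,-1],[0,0,0,0,0,0,-1],[0,0,0,0,0,0,-1],[0,0,0,0,0,0,-1],[0,0,0,0,0,0,-1]]'
python3 - <<'E'
from h import *
rep();hold(-22,72);look("n4",bd());rep()
E
```

```text
clock: 18.75
eef_pos: [498.2, 261.2, 94.9]
tcp_rot: [-1.569, -0.0, -1.611]
contact_force: [0.6, -0.0, -0.9]
opening: 0.194
t 18.75 p [498.21 261.24  94.9 ] rot [-1.5695 -0.     -1.6106] F [ 0.58 -0.05 -0.95] M [-0.043  0.053 -0.035] op 0.194
board centre in holder -22.53 0.83 underside 70.4
[-0.08, 0.01, 0.0, 0.08, -0.16, 0.05]
t 18.85 p [498.2  261.22  94.9 ] rot [-1.5695 -0.     -1.6106] F [ 0.31 -0.88 -1.41] M [0.02  0.06  0.045] op 0.194
```

View pics/n4.png

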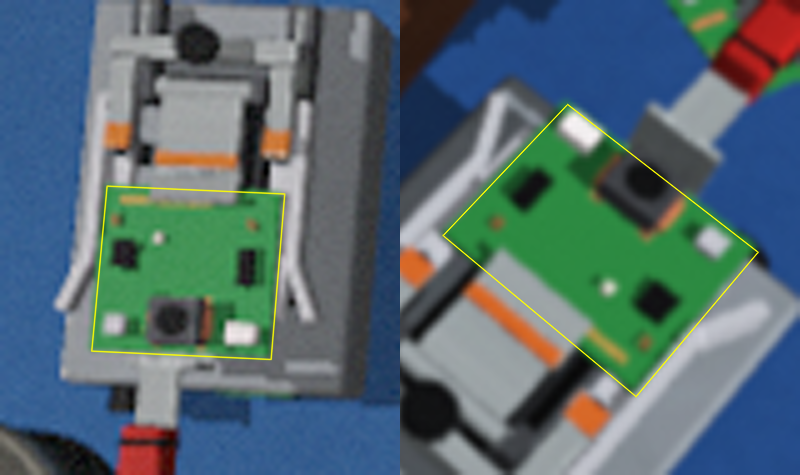

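```bash
python3 -m crank '[[-0.05,0,0,0.03,0.03,0.05,-1],[0,0,0,0.02,0.02,0.1,-1],[0,0,0,0,0,0.1,-1],[0,0,0,0,0,0.1,-1],[0,0,0,0,0,0.1,-1],[0,0,0,0,0,0.1,-1],[0,0,0,0,0,0.1,-1],[0,0,0,0,0,0.1,-1],[0,0,0,0,0,0.1,-1],[0,0,0,0,0,0,-1]]'
python3 - <<'E'
from h import *
rep();hold(-8,70);look("n5",bd(z=-20));rep()
E
```

```text
clock: 19.68
eef_pos: [505.8, 260.0, 94.0]
tcp_rot: [-1.574, -0.001, -1.611]
contact_force: [-1.1, 0.1, -1.8]
opening: 0.195
t 19.68 p [505.84 260.01  93.99] rot [-1.5740e+00 -1.0000e-03 -1.6108e+00] F [-1.12  0.11 -1.76] M [-0.     0.134 -0.012] op 0.195
board centre in holder -14.86 -0.09 underside 69.49
[0.19, -0.0, 0.06, -0.01, -0.05, 0.69]
t 19.78 p [505.88 260.    94.02] rot [-1.5738e+00 -1.0000e-03 -1.6108e+00] F [-1.32  0.21 -1.11] M [0.014 0.256 0.007] op 0.198
```

View pics/n5.png

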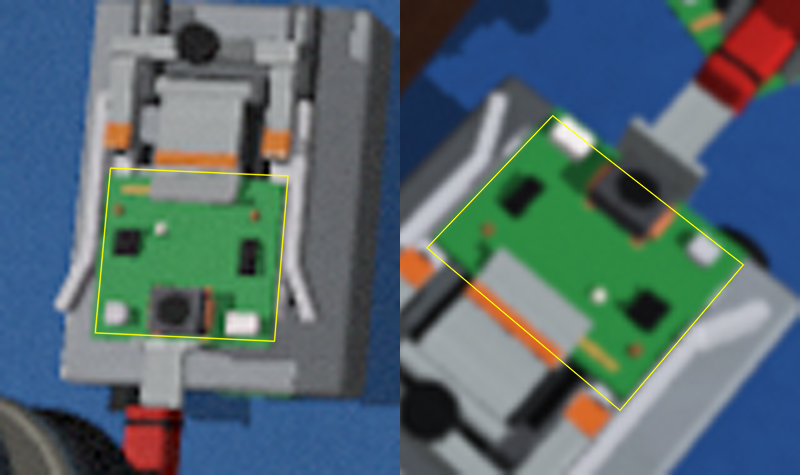

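```bash
python3 -m crank '[[0.1,0,0,0,-0.02,0.06,-1],[0.1,0,0,0,0,0.08,-1],[0,0,0,0,0,0.08,-1],[0,0,0,0,0,0.08,-1],[0,0,0,0,0,0.08,-1],[0,0,0,0,0,0.08,-1],[0,0,0,0,0,0.08,-1],[0,0,0,0,0,0.08,-1],[0,0,0,0,0,0.08,-1],[0,0,0,0,0,0,-1]]'
python3 - <<'E'
from h import *
rep();hold(-8,70);look("n6",bd(a=105,z=-20));rep()
E
```

```text
clock: 20.62
eef_pos: [512.5, 259.3, 93.8]
tcp_rot: [-1.572, -0.002, -1.611]
contact_force: [-2.3, 0.9, 0.5]
opening: 0.198
t 20.62 p [512.55 259.35  93.77] rot [-1.572  -0.0019 -1.6109] F [-2.31  0.95  0.55] M [0.119 0.444 0.018] op 0.198
board centre in holder -8.12 -0.48 underside 69.27
[0.07, -0.0, 0.11, -0.05, -0.07, 0.01]
t 20.72 p [512.52 259.37  93.76] rot [-1.5718 -0.0019 -1.6109] F [-1.83  0.29 -1.28] M [-0.014  0.285 -0.004] op 0.194
```

View pics/n6.png

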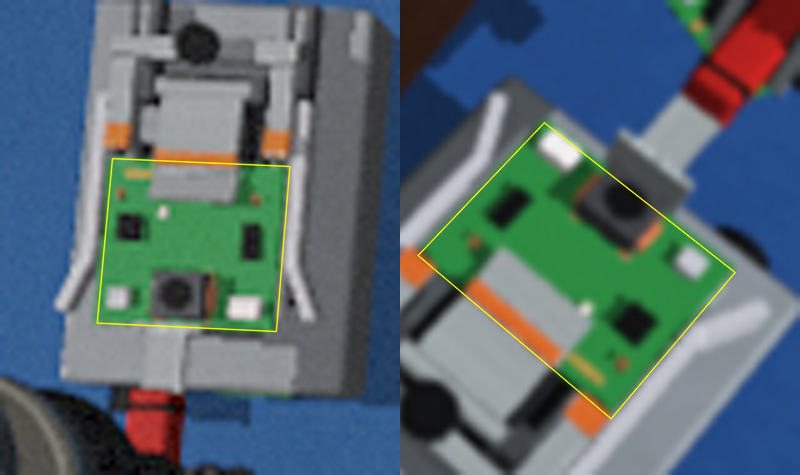

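```bash
python3 -m crank '[[0.05,0,0.1,-0.02,-0.02,0.05,-1],[0,0,0,-0.02,-0.01,0.05,-1],[0,0,0,0,0,0.05,-1],[0,0,0,0,0,0.05,-1],[0,0,0,0,0,0.05,-1],[0,0,0,0,0,0.05,-1],[0,0,0,0,0,0,-1],[0,0,0,0,0,0,-1],[0,0,0,0,0,0,-1],[0,0,0,0,0,0,-1]]'
python3 - <<'E'
from h import *
rep();hold(-8,70);look("n7",bd(a=105,z=-20));rep()
E
```

```text
clock: 21.55
eef_pos: [515.1, 259.4, 93.8]
tcp_rot: [-1.572, -0.001, -1.611]
contact_force: [-3.0, 0.3, -1.3]
opening: 0.198
t 21.55 p [515.08 259.39  93.82] rot [-1.5724e+00 -6.0000e-04 -1.6110e+00] F [-3.01  0.33 -1.27] M [-0.026  0.482  0.021] op 0.198
board centre in holder -5.6 -0.34 underside 69.32
[0.09, -0.01, 0.03, -0.03, -0.07, -0.24]
t 21.65 p [515.07 259.41  93.82] rot [-1.5724e+00 -6.0000e-04 -1.6110e+00] F [-1.55 -0.32 -0.39] M [-0.034  0.531  0.025] op 0.197
```

View pics/n7.png

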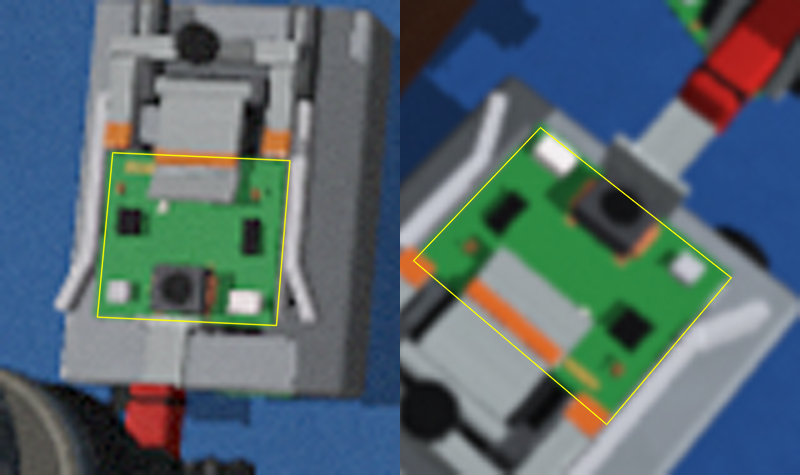

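```bash
python3 -m crank '[[0.1,0,0,-0.02,-0.02,0.05,-1],[0,0,0,0,0,0.05,-1],[0,0,0,0,0,0.05,-1],[0,0,0,0,0,0.05,-1],[0,0,0,0,0,0,-1],[0,0,0,0,0,0,-1],[0,0,0,0,0,0,-1],[0,0,0,0,0,0,-1],[0,0,0,0,0,0,-1],[0,0,0,0,0,0,-1]]'
python3 - <<'E'
from h import *
rep();hold(-8,70);look("n8",bd(a=105,z=-20));rep()
E
```

```text
clock: 22.48
eef_pos: [515.9, 259.5, 93.8]
tcp_rot: [-1.573, -0.001, -1.611]
contact_force: [-3.8, 1.9, -0.1]
opening: 0.197
t 22.48 p [515.89 259.53  93.8 ] rot [-1.5731e+00 -1.0000e-03 -1.6112e+00] F [-3.79  1.94 -0.1 ] M [ 0.048  0.559 -0.01 ] op 0.197
board centre in holder -4.79 -0.17 underside 69.3
[0.13, -0.02, 0.06, -0.02, -0.07, -0.32]
t 22.58 p [515.85 259.49  93.79] rot [-1.5732e+00 -1.1000e-03 -1.6112e+00] F [-3.88  0.05 -0.45] M [ 0.001  0.573 -0.066] op 0.198
```

View pics/n8.png

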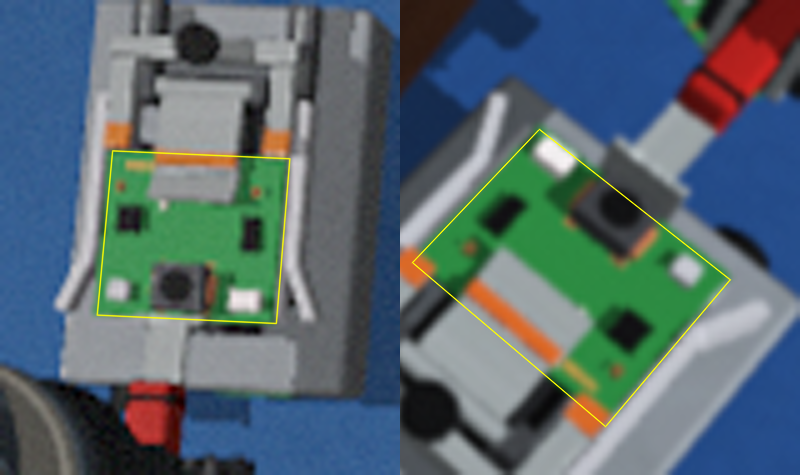

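```bash
python3 -m crank '[[0.1,0,0,0,-0.02,0.05,-1],[0.05,0,0,0,0,0.06,-1],[0,0,0,0,0,0.06,-1],[0,0,0,0,0,0.07,-1],[0,0,0,0,0,0.07,-1],[0,0,0,0,0,0.07,-1],[0,0,0,0,0,0.07,-1],[0,0,0,0,0,0,-1],[0,0,0,0,0,0,-1],[0,0,0,0,0,0,-1]]'
python3 - <<'E'
from h import *
rep();hold(-8,70);look("n9",bd(a=105,z=-20));rep()
E
```

```text
clock: 23.42
eef_pos: [516.0, 259.5, 94.1]
tcp_rot: [-1.578, -0.002, -1.611]
contact_force: [-3.5, -0.3, -0.4]
opening: 0.194
t 23.42 p [515.99 259.53  94.08] rot [-1.5784 -0.0023 -1.6114] F [-3.48 -0.3  -0.37] M [ 0.094  0.65  -0.016] op 0.194
board centre in holder -4.7 -0.17 underside 69.58
[0.43, -0.04, 0.13, -0.02, -0.04, -0.33]
t 23.52 p [515.98 259.54  94.03] rot [-1.5784 -0.0023 -1.6113] F [-3.12 -0.13 -0.85] M [0.077 0.681 0.003] op 0.199
```

View pics/n9.png

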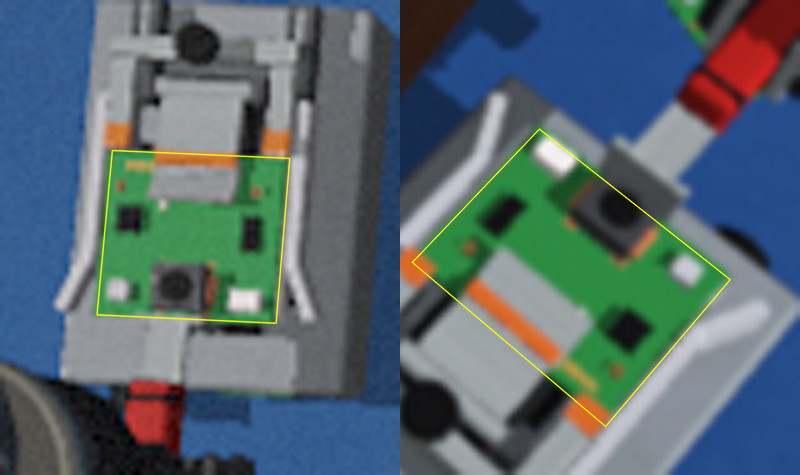

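```bash
python3 -m crank '[[0.3,0,0.1,0,0,0,-1],[0.15,0,0,0,0,0,-1],[0,0,0,0,0,0.03,-1],[0,0,0,0,0,0.05,-1],[0,0,0,0,0,0.07,-1],[0,0,0,0,0,0.08,-1],[0,0,0,0,0,0.09,-1],[0,0,0,0,0,0.1,-1],[0,0,0,0,0,0.1,-1],[0,0,0,0,0,0.1,-1]]'
python3 - <<'E'
from h import *
rep();t=cams.grab_frame("top");rep();s=cams.grab_frame("scene");rep()
cv2.imwrite("pics/q.png",np.hstack([cv2.resize(t[190:215,175:225],None,fx=8,fy=8,interpolation=cv2.INTER_CUBIC),cv2.resize(s[285:335,395:445],None,fx=8,fy=8,interpolation=cv2.INTER_CUBIC)[:200*1]]) if 0 else cv2.resize(s[280:335,395:460],None,fx=8,fy=8,interpolation=cv2.INTER_CUBIC))
cv2.imwrite("pics/q2.png",cv2.resize(t[190:235,172:225],None,fx=10,fy=10,interpolation=cv2.INTER_CUBIC))
E
```

```text
clock: 24.35
eef_pos: [516.0, 259.5, 94.0]
tcp_rot: [-1.581, -0.002, -1.612]
contact_force: [-9.2, -0.0, 3.9]
opening: 0.197
t 24.35 p [516.04 259.5   94.01] rot [-1.5815 -0.0021 -1.6118] F [-9.2  -0.05  3.9 ] M [0.205 1.278 0.023] op 0.197
t 24.4 p [516.07 259.47  94.01] rot [-1.5816 -0.0021 -1.6118] F [-9.38  2.49  4.26] M [ 0.215  1.304 -0.005] op 0.196
t 24.45 p [516.03 259.45  93.99] rot [-1.5815 -0.0021 -1.6118] F [-9.22  0.64  3.28] M [0.252 1.279 0.049] op 0.198
```

View pics/q.png

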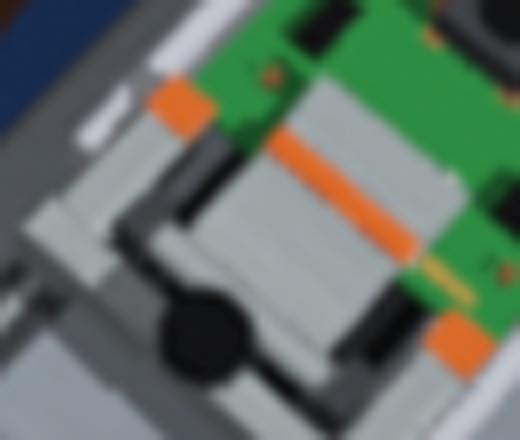

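View pics/q2.png

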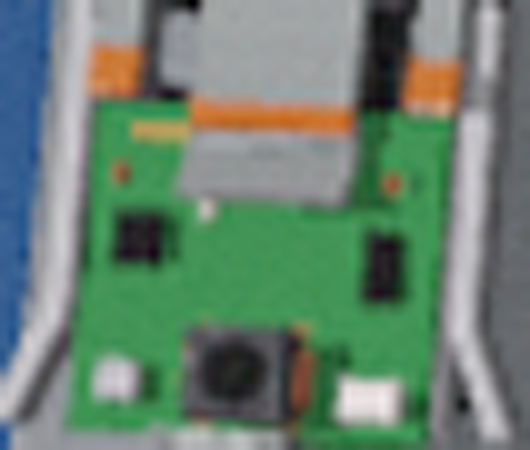

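```bash
python3 -m crank '[[0,0,0,0,0,-0.05,-1],[0.1,0,0,0,0.05,-0.08,-1],[0.2,0,0,0,0.05,-0.03,-1],[0.2,0,0.1,0,0.1,0,-1],[0.1,0,0,0,0.15,0,-1],[0,0,0,0,0.15,0,-1],[0,0,0,0,0.1,0,-1],[0,0,0,0,0.05,0,-1],[0,0,0,0,0,0,-1],[0,0,0,0,0,0,-1]]'
python3 - <<'E'
from h import *
rep();hold(-8,61);look("r1")
E
```

```text
clock: 25.28
eef_pos: [515.7, 259.8, 87.6]
tcp_rot: [-1.567, 0.001, -1.612]
contact_force: [-3.5, 0.3, 0.9]
opening: 0.197
t 25.28 p [515.7  259.84  87.59] rot [-1.5669e+00  8.0000e-04 -1.6116e+00] F [-3.47  0.28  0.9 ] M [-0.037  0.529  0.012] op 0.197
board centre in holder -5.0 0.14 underside 63.09
[-0.23, -0.04, -0.04, 0.01, 0.21, -0.3]
```

View pics/r1.png

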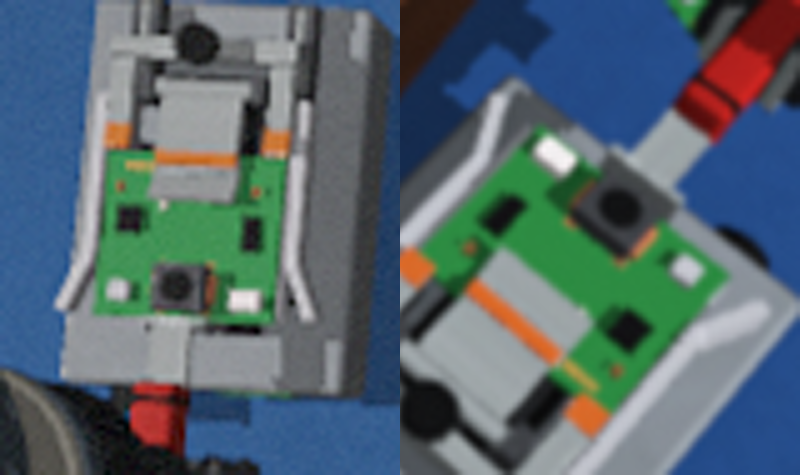

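```bash
python3 -m crank '[[-0.1,0,0,0,0,-0.05,-1],[-0.1,0,0,0,0.05,-0.08,-1],[0,0,0,0,0.05,-0.08,-1],[0,0,0,0,0.05,-0.08,-1],[0,0,0,0,0.05,-0.05,-1],[0,0,0,0,0,0,-1],[0,0,0,0,0,0,-1],[0,0,0,0,0,0,-1],[0,0,0,0,0,0,-1],[0,0,0,0,0,0,-1]]'
python3 - <<'E'
from h import *
rep();hold(-8,61);look("r2");rep()
E
```

```text
clock: 26.22
eef_pos: [515.1, 260.6, 86.1]
tcp_rot: [-1.565, 0.003, -1.611]
contact_force: [1.1, 0.1, -0.7]
opening: 0.196
t 26.22 p [515.11 260.62  86.13] rot [-1.5647  0.0028 -1.6113] F [ 1.1   0.09 -0.7 ] M [0.025 0.044 0.044] op 0.196
board centre in holder -5.62 0.9 underside 61.63
[-0.35, -0.03, -0.16, 0.09, 0.06, -0.24]
t 26.32 p [515.06 260.61  86.09] rot [-1.5648  0.0027 -1.6113] F [-0.25 -0.27 -0.79] M [-0.065  0.026 -0.001] op 0.195
```

View pics/r2.png

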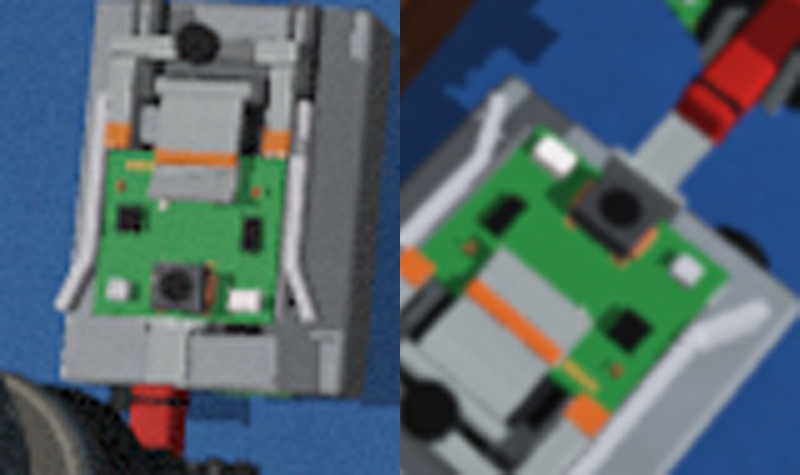

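```bash
python3 -m crank '[[-0.2,0,-0.1,0,0,-0.1,-1],[-0.15,0,-0.1,0,0,-0.3,-1],[0,0,0,0.05,0,-0.5,-1],[0,0,0,0,0,-0.7,-1],[0,0,0,0,0,-0.9,-1],[0,0,0,0,0,-1.0,-1],[0,0,0,0,0,-1.0,-1],[0,0,0,0,0,-1.0,-1],[0,0,0,0,0,-0.7,-1],[0,0,0,0,0,-0.4,-1]]'
python3 - <<'E'
from h import *
rep();hold(-143,61)
E
```

```text
clock: 27.15
eef_pos: [441.3, 262.5, 86.0]
tcp_rot: [-1.572, -0.002, -1.611]
contact_force: [-0.1, 0.5, -1.9]
opening: 0.192
t 27.15 p [441.28 262.5   86.  ] rot [-1.5725e+00 -1.5000e-03 -1.6115e+00] F [-0.08  0.47 -1.92] M [ 0.007 -0.004  0.012] op 0.192
board centre in holder -79.46 -0.18 underside 61.5
[0.1, -0.04, 0.09, -0.01, 0.06, -6.35]
```

```bash
python3 -m crank '[[0.1,0,0,0,0,-0.5,-1],[0,0,0.1,0,0,-1.0,-1],[0,0,0,0,0,-1.2,-1],[0,0,0,0,0,-1.2,-1],[0,0,0,0,0,-1.2,-1],[0,0,0,0,0,-1.0,-1],[0,0,0,0,-0.5,-0.6,-1],[0,0,0,0,-1.0,0,-1],[0,0,0,0,-1.3,0,-1],[0,0,0,0,-0.8,0,-1]]'
python3 - <<'E'
from h import *
rep();look("u1")
t=cams.grab_frame("top");cv2.imwrite("pics/u1t.png",t)
to((470,-250,126),-.37-np.pi/2,20)
E
```

```text
clock: 27.98
eef_pos: [364.0, 264.7, 123.4]
tcp_rot: [-1.573, -0.002, -1.61]
contact_force: [0.6, -0.1, -0.9]
opening: 0.199
t 27.98 p [364.   264.65 123.41] rot [-1.5734 -0.002  -1.6095] F [ 0.58 -0.05 -0.89] M [-0.011 -0.01   0.017] op 0.199
[0.0, 0.95, 0.0, 2.55, -0.01, 0.63]
[0.0, 0.95, 0.0, 2.54, -0.01, 0.67]
[0.0, 0.95, 0.0, 2.53, -0.01, 0.71]
[0.0, 0.95, 0.0, 2.52, -0.01, 0.75]
[0.0, 0.95, 0.0, 2.5, -0.01, 0.79]
[0.0, 0.95, 0.0, 2.49, -0.01, 0.84]
[0.0, 0.95, 0.0, 2.48, -0.01, 0.88]
[0.0, 0.95, 0.0, 2.46, -0.01, 0.92]
[0.0, 0.95, 0.0, 2.45, -0.01, 0.96]
[0.0, 0.95, 0.0, 2.43, -0.01, 1.0]
[0.0, 0.95, 0.0, 2.41, -0.01, 1.04]
[0.0, 0.95, 0.0, 2.4, -0.01, 1.08]
[0.0, 0.95, 0.0, 2.38, -0.02, 1.12]
[0.0, 0.95, 0.0, 2.36, -0.02, 1.16]
[0.0, 0.95, 0.0, 2.34, -0.02, 1.2]
[0.0, 0.95, 0.0, 2.32, -0.02, 1.23]
[0.0, 0.95, 0.0, 2.3, -0.02, 1.27]
[0.0, 0.95, 0.0, 2.28, -0.02, 1.31]
[0.0, 0.95, 0.0, 2.26, -0.02, 1.35]
[0.0, 0.95, 0.0, 2.23, -0.02, 1.38]
```

View pics/u1.png

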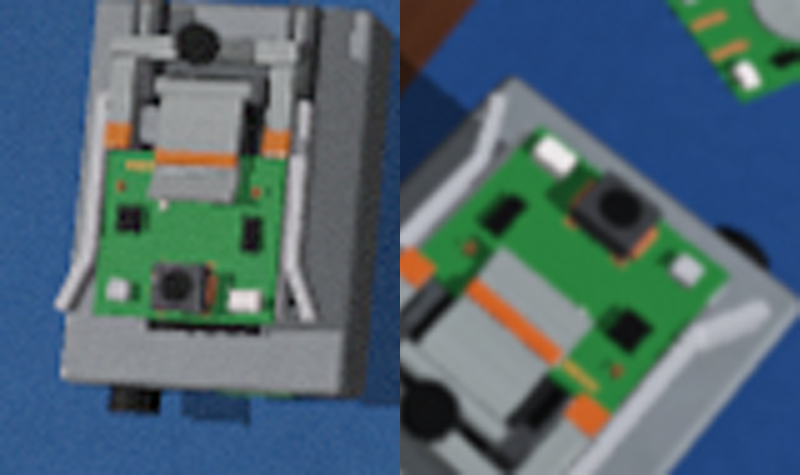

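View pics/u1t.png

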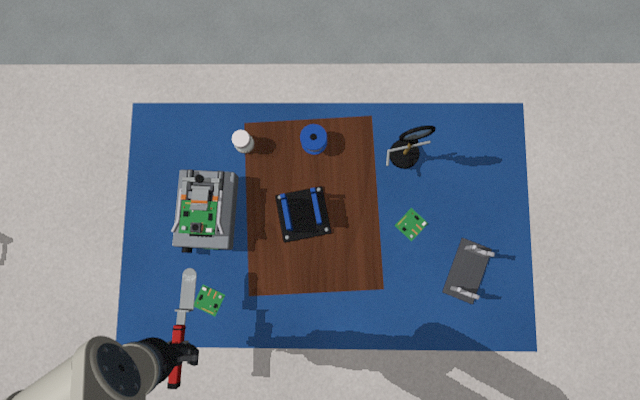

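```bash
python3 -m crank '[[0.1,0.5,0.1,1.5,-0.1,0.4,-1],[0,0.9,0,2.5,0,0.7,-1],[0,1.0,0,2.8,0,0.9,-1],[0,1.0,0,2.8,0,0.9,-1],[0,1.0,0,2.8,0,0.9,-1],[0,1.0,0,2.8,0,1.0,-1],[0,1.0,0,2.8,0,1.0,-1],[0,1.0,0,2.8,0,1.0,-1],[0,1.0,0,2.8,0,1.1,-1],[0,1.0,0,2.8,0,1.1,-1]]'
python3 - <<'E'
from h import *
rep()
to((519.8,-326,126),-1.9404,10)
E
```

```text
clock: 28.97
eef_pos: [427.7, -15.2, 121.1]
tcp_rot: [-1.568, 0.004, -1.775]
contact_force: [1.0, 1.0, -1.6]
opening: 0.197
t 28.97 p [427.66 -15.22 121.14] rot [-1.5685  0.0038 -1.775 ] F [ 1.03  0.96 -1.57] M [-0.045  0.018  0.009] op 0.197
[-0.01, 0.95, -0.02, 2.86, -0.06, 1.53]
[-0.01, 0.95, -0.02, 2.83, -0.06, 1.58]
[-0.01, 0.95, -0.02, 2.8, -0.05, 1.63]
[-0.01, 0.95, -0.02, 2.78, -0.05, 1.67]
[-0.01, 0.95, -0.02, 2.75, -0.05, 1.72]
[-0.01, 0.95, -0.02, 2.72, -0.05, 1.76]
[-0.01, 0.95, -0.02, 2.69, -0.05, 1.81]
[-0.01, 0.95, -0.02, 2.66, -0.05, 1.85]
[-0.01, 0.95, -0.02, 2.63, -0.05, 1.9]
[-0.01, 0.95, -0.02, 2.6, -0.05, 1.94]
```

```bash
python3 -m crank '[[0,0.9,0,2.7,-0.05,1.5,-1],[0,0.9,0,2.7,-0.1,1.5,-1],[0,0.9,0,2.7,-0.1,1.6,-1],[0,0.9,0,2.7,-0.1,1.6,-1],[0,0.9,0,2.6,-0.1,1.7,-1],[0,0.9,0,2.6,-0.05,1.7,-1],[0,0.9,0,2.3,-0.05,1.5,-1],[0,0.8,0,1.8,0,1.2,-1],[0,0.5,0,1.0,0,0.8,-1],[0,0.3,0,0.5,0,0.4,-1]]'
python3 - <<'E'
from h import *
rep()
to((519.8,-326,120),-1.9404,1)
E
```

```text
clock: 29.8
eef_pos: [501.7, -280.2, 121.0]
tcp_rot: [-1.571, 0.003, -1.929]
contact_force: [-0.1, -0.4, -1.4]
opening: 0.197
t 29.8 p [ 501.72 -280.24  120.97] rot [-1.5715  0.0029 -1.9294] F [-0.09 -0.37 -1.35] M [-0.005  0.016 -0.027] op 0.197
[0.04, 0.63, -0.17, 3.65, 0.08, 3.3]
```

```bash
python3 -m crank '[[0,0.3,-0.1,0.7,0,0.6,-1],[0,0.3,-0.1,1.0,0,0.9,-1],[0,0,0,0.9,0,0.8,-1],[0,0,0,0.5,0,0.5,-1],[0,0,0,0.2,0,0.2,-1],[0,0,0,0,0,0,-1],[0,0,0,0,0,0,-1],[0,0,0,0,0,0,-1],[0,0,0,0,0,0,-1],[0,0,0,0,0,0,-1]]'
python3 - <<'E'
from h import *
rep()
to((519.8,-326,85),-1.9404,1)
t=cams.grab_frame("top");s=cams.grab_frame("scene")
_,p,R=state();psi=r.sense()['tcp_rot'][2]+np.pi/2
S=[((0,255,255),q) for q in lifter_poly(p,psi,-1.3,6.3)]
ov("top",t,(430,185,510,310),4,S,"d1");ov("scene",s,(180,50,300,150),4,S,"d2")
a=cv2.imread("pics/d1.png");b=cv2.copyMakeBorder(cv2.imread("pics/d2.png"),0,100,0,0,cv2.BORDER_CONSTANT);cv2.imwrite("pics/v.png",np.hstack([a,b]))
E
```

```text
clock: 30.63
eef_pos: [518.7, -322.0, 119.4]
tcp_rot: [-1.576, 0.0, -1.938]
contact_force: [-1.3, 0.7, -0.8]
opening: 0.194
t 30.63 p [ 518.73 -321.99  119.38] rot [-1.5755e+00  5.0000e-04 -1.9379e+00] F [-1.34  0.68 -0.75] M [ 0.023  0.037 -0.013] op 0.194
[0.27, 0.14, -0.03, 0.34, 3.44, 0.26]
```

View pics/v.png

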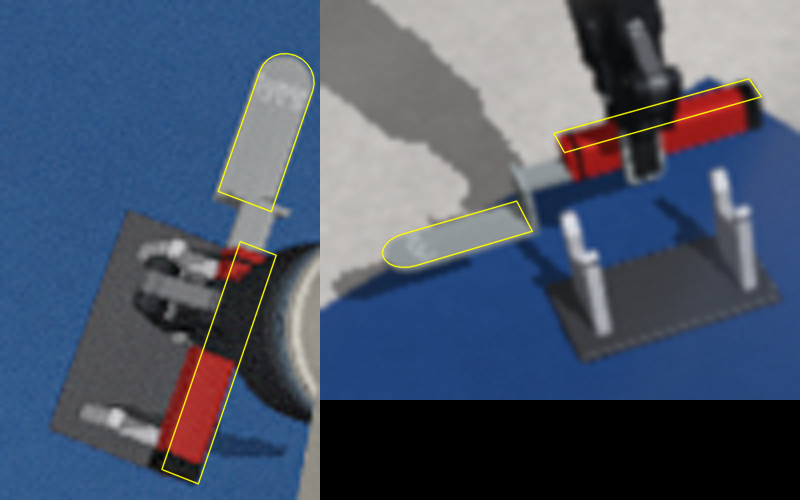

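```bash
python3 -m crank '[[0.15,0.1,0,0.15,0.2,0.12,-1],[0.1,0,0,0.15,0.5,0.12,-1],[0,0,0,0,0.7,0,-1],[0,0,0,0,0.7,0,-1],[0,0,0,0,0.6,0,-1],[0,0,0,0,0.3,0,-1],[0,0,0,0,0.1,0,-1],[0,0,0,0,0,0,-1],[0,0,0,0,0,0,-1],[0,0,0,0,0,0,-1]]'
python3 - <<'E'
from h import *
rep()
to((519.8,-326.1,50),-1.9404,1)
E
```

```text
clock: 31.57
eef_pos: [519.2, -325.5, 83.8]
tcp_rot: [-1.573, 0.001, -1.94]
contact_force: [0.9, -1.1, -1.6]
opening: 0.197
t 31.57 p [ 519.24 -325.46   83.8 ] rot [-1.5727e+00  8.0000e-04 -1.9398e+00] F [ 0.94 -1.06 -1.57] M [ 0.018  0.045 -0.019] op 0.197
[0.11, 0.04, -0.05, 0.04, 3.38, 0.08]
```

```bash
python3 -m crank '[[0.1,0,0,0.03,0.1,0.05,-1],[0.1,0,0,0.02,0.2,0.03,-1],[0,0,0,0,0.4,0,-1],[0,0,0,0,0.5,0,-1],[0,0,0,0,0.5,0,-1],[0,0,0,0,0.4,0,-1],[0,0,0,0,0.3,0,-1],[0,0,0,0,0.2,0,-1],[0,0,0,0,0,0,-1],[0,0,0,0,0,0,-1]]'
python3 - <<'E'
from h import *
rep()
to((519.8,-326.1,50),-1.9404,1)
t=cams.grab_frame("top");s=cams.grab_frame("scene")
ov("top",t,(430,195,510,310),4,[],"d1");ov("scene",s,(180,50,300,150),4,[],"d2")
a=cv2.imread("pics/d1.png");b=cv2.copyMakeBorder(cv2.imread("pics/d2.png"),0,60,0,0,cv2.BORDER_CONSTANT);cv2.imwrite("pics/w.png",np.hstack([a,b]))
E
```

```text
clock: 32.4
eef_pos: [520.2, -326.4, 55.3]
tcp_rot: [-1.568, 0.001, -1.94]
contact_force: [-0.1, -0.8, -1.4]
opening: 0.199
t 32.4 p [ 520.24 -326.44   55.34] rot [-1.5680e+00  7.0000e-04 -1.9397e+00] F [-0.12 -0.81 -1.36] M [0.002 0.045 0.035] op 0.199
[-0.16, 0.04, -0.04, -0.02, 0.53, -0.05]
```

View pics/w.png

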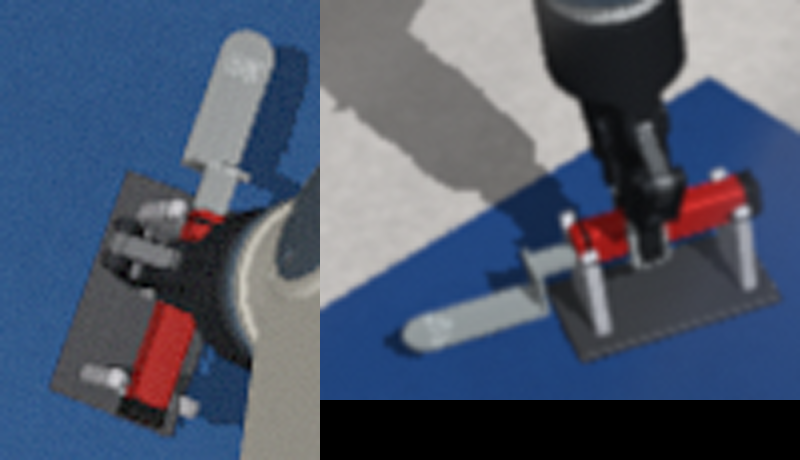

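In the slots. Lower the last bit until the seats take the weight.

```bash
python3 -m crank '[[-0.1,0,0,0,0.05,-0.03,-1],[-0.05,0,0,0,0.1,0,-1],[0,0,0,0,0.1,0,-1],[0,0,0,0,0.1,0,-1],[0,0,0,0,0.08,0,-1],[0,0,0,0,0.05,0,-1],[0,0,0,0,0.03,0,-1],[0,0,0,0,0,0,-1],[0,0,0,0,0,0,-1],[0,0,0,0,0,0,-1]]'
python3 - <<'E'
from h import *
rep()
to((519.8,-326.1,49.7),-1.9404,1)
t=cams.grab_frame("top");rep()
E
```

```text
clock: 33.33
eef_pos: [520.6, -326.7, 50.9]
tcp_rot: [-1.569, 0.0, -1.94]
contact_force: [0.5, 0.1, -1.0]
opening: 0.195
t 33.33 p [ 520.59 -326.71   50.86] rot [-1.5689e+00  3.0000e-04 -1.9397e+00] F [ 0.51  0.12 -0.98] M [-0.029  0.078 -0.033] op 0.195
[-0.11, 0.04, -0.02, -0.03, 0.12, -0.1]
t 33.38 p [ 520.57 -326.72   50.84] rot [-1.5690e+00  3.0000e-04 -1.9397e+00] F [ 1.09  0.45 -1.1 ] M [-0.016  0.063 -0.019] op 0.196
```

```bash
python3 -m crank '[[-0.05,0,0,-0.03,0.03,-0.05,-1],[0,0,0,0,0.05,-0.04,-1],[0,0,0,0,0.05,0,-1],[0,0,0,0,0.05,0,-1],[0,0,0,0,0,0,-1],[0,0,0,0,0,0,-1],[0,0,0,0,0,0,-1],[0,0,0,0,0,0,-1],[0,0,0,0,0,0,-1],[0,0,0,0,0,0,-1]]'
python3 - <<'E'
from h import *
rep()
t=cams.grab_frame("top");rep()
E
```

```text
clock: 34.22
eef_pos: [519.9, -326.2, 49.7]
tcp_rot: [-1.569, 0.0, -1.94]
contact_force: [-0.2, -0.2, 0.8]
opening: 0.196
t 34.22 p [ 519.93 -326.16   49.72] rot [-1.5694e+00  2.0000e-04 -1.9397e+00] F [-0.23 -0.19  0.85] M [ 0.006  0.033 -0.001] op 0.196
t 34.27 p [ 519.98 -326.2    49.79] rot [-1.5693e+00  2.0000e-04 -1.9398e+00] F [-0.64  0.33  0.09] M [ 0.072  0.069 -0.037] op 0.201
```

```bash
python3 -m crank '[[0,0,0,0,0,0,-0.4],[0,0,0,0,0,0,-0.1],[0,0,0,0,0,0,0.3],[0,0,0,0,0,0,0.7],[0,0,0,0,0,0,1],[0,0,0,0,0,0,1],[0,0,0,0,0,0,1],[0,0,0,0,0,0,1],[0,0,0,0,0,0,1],[0,0,0,0,0,0,1]]'
python3 - <<'E'
from h import *
rep()
t=cams.grab_frame("top");s=cams.grab_frame("scene")
ov("top",t,(430,195,510,310),4,[],"d1");ov("scene",s,(180,50,300,150),4,[],"d2")
a=cv2.imread("pics/d1.png");b=cv2.copyMakeBorder(cv2.imread("pics/d2.png"),0,60,0,0,cv2.BORDER_CONSTANT);cv2.imwrite("pics/w2.png",np.hstack([a,b]))
E
```

```text
clock: 35.1
eef_pos: [520.5, -326.5, 50.1]
tcp_rot: [-1.568, -0.0, -1.94]
contact_force: [-0.1, -0.9, -0.6]
opening: 0.998
t 35.1 p [ 520.48 -326.49   50.12] rot [-1.5682 -0.     -1.9397] F [-0.05 -0.93 -0.65] M [-0.034 -0.031 -0.026] op 0.998
```

View pics/w2.png

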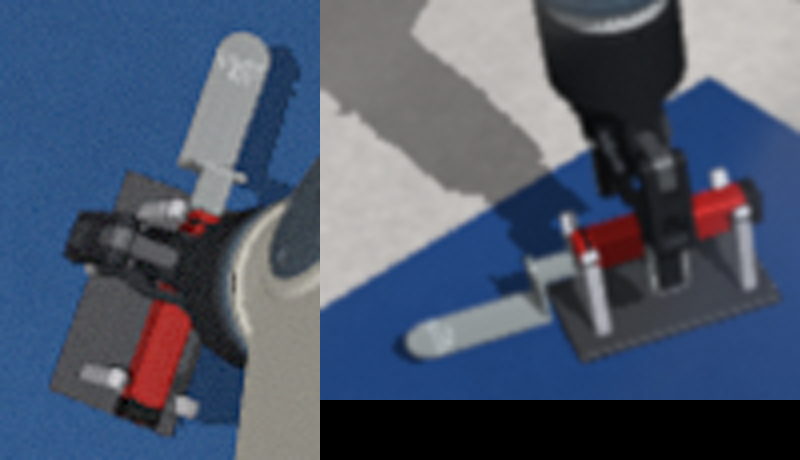

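Lifter lies in the forks; raise straight up.

```bash
python3 -m crank '[[0,0,0,0,-0.3,0,1],[0,0,0,0,-0.6,0,1],[0,0,0,0,-1.0,0,1],[0,0,0,0,-1.5,0,1],[0,0,0,0,-2.0,0,1],[0,0,0,0,-2.5,0,1],[0,0,0,0,-2.5,0,1],[0,0,0,0,-2.5,0,1],[0,0,0,0,-2.0,0,1],[0,0,0,0,-1,0,1]]'; python3 -m crank '[[0,0,0,1,0,-1,1],[0,0,0,2,0,-2,1],[0,0,0,3,0,-2.5,1],[0,0,0,3,0,-2.5,1],[0,0,0,3,0,-2.5,1],[0,0,0,2,0,-1.5,1],[0,0,0,1,0,-0.5,1],[0,0,0,0,0,0,1],[0,0,0,0,0,0,1],[0,0,0,0,0,0,1]]'
python3 - <<'E'
from h import *
rep()
t=cams.grab_frame("top");s=cams.grab_frame("scene");cv2.imwrite("pics/z0.png",t)
ov("top",t,(430,195,510,310),4,[],"d1");ov("scene",s,(180,50,300,150),4,[],"d2")
a=cv2.imread("pics/d1.png");b=cv2.copyMakeBorder(cv2.imread("pics/d2.png"),0,60,0,0,cv2.BORDER_CONSTANT);cv2.imwrite("pics/z1.png",np.hstack([a,b]))
ov("top",t,(172,180,225,240),7,[],"d1");ov("scene",s,(390,250,450,335),5,[],"d2")
ov("scene",s,(395,255,495,335),4,[],"d2")
a=cv2.imread("pics/d1.png");b=cv2.copyMakeBorder(cv2.imread("pics/d2.png"),0,100,0,0,cv2.BORDER_CONSTANT);cv2.imwrite("pics/z2.png",np.hstack([a,b]))
E
```

```text
clock: 36.03
eef_pos: [518.4, -325.3, 220.1]
tcp_rot: [-1.571, 0.001, -1.94]
contact_force: [-0.5, -0.1, 0.1]
opening: 1.001
clock: 36.87
eef_pos: [335.3, -421.9, 219.6]
tcp_rot: [-1.57, 0.001, -1.938]
contact_force: [0.4, 0.4, 0.5]
opening: 1.0
t 36.87 p [ 335.31 -421.93  219.63] rot [-1.5700e+00  1.2000e-03 -1.9376e+00] F [0.35 0.43 0.54] M [-0.008 -0.041  0.023] op 1.0
```

View pics/z1.png

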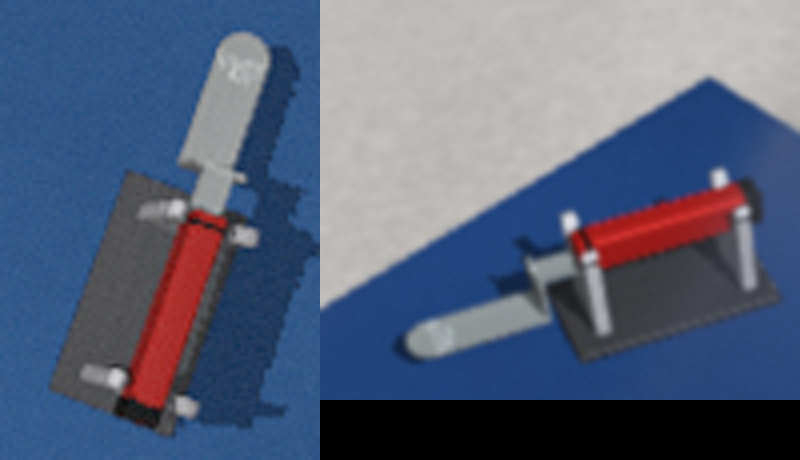

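View pics/z2.png

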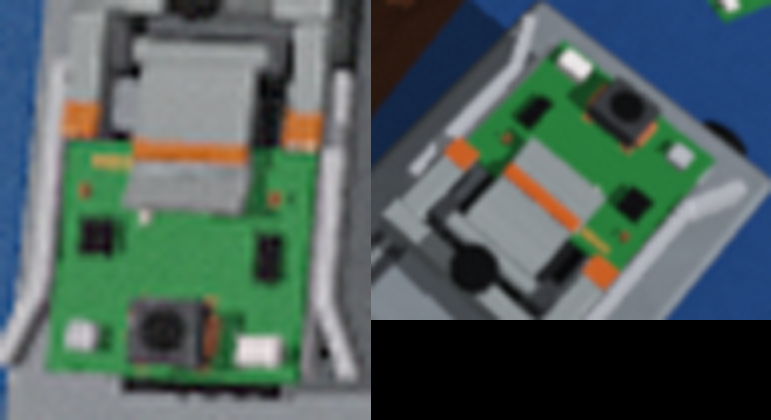

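View pics/z0.png

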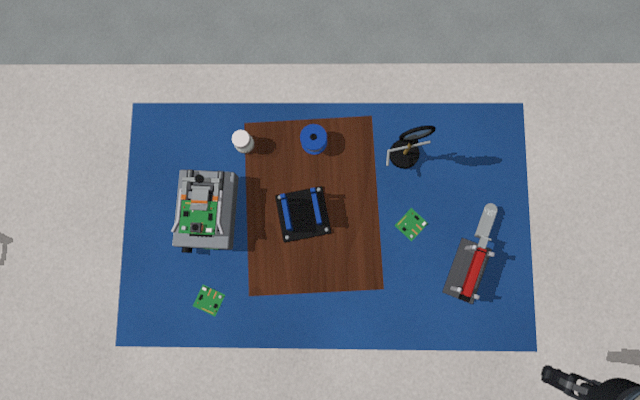

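Run:
```python
from h import *
a=cv2.imread("pics/q2.png",0);t=cv2.imread("pics/z0.png")
b=cv2.cvtColor(cv2.resize(t[190:235,172:225],None,fx=10,fy=10,interpolation=cv2.INTER_CUBIC),cv2.COLOR_BGR2GRAY)
for nm,(x0,y0,x1,y1) in dict(board=(90,150,430,300),choke=(180,310,320,420),parts=(80,220,430,410)).items():
    tpl=a[y0:y1,x0:x1];R=cv2.matchTemplate(b[y0-20:y1+20,x0-20:x1+20],tpl,cv2.TM_CCOEFF_NORMED);m=cv2.minMaxLoc(R);print(nm,np.array(m[3])-20,"(1/10 px)",round(m[1],3))
```

```text
board [0 0] (1/10 px) 0.996
choke [0 0] (1/10 px) 0.993
parts [0 1] (1/10 px) 0.996
```

Neither the board nor the choke has moved since the pressing (within 0.2 mm). Handing in.

```bash
python3 -c "
from rig import order
order.sign_off()"
```

```text
the job is handed in; nothing more can be done
```

The board is home in the holder under the spring clip, the choke is still on its pads, and the lifter is back in its rest. I handed the job in at about 37 s.

**What I did:** I took the lifter by its handle, slid the blade under the board and lifted it level. I carried it to the holder, set it on the ledges and pushed it in with the heel. It slid at roughly 1–3 N and then stopped dead, with the edge flush against both end-stop faces. I then backed off, dropped the blade, drew it out and put the lifter back.

**Last checks:**
- **Board and choke:** comparing the top picture during the final press with the one after the lifter was returned, both moved less than about 0.2 mm.
- **Lifter:** it lies in both forks, at the height it was taken from.
- **Bystanders:** they look unmoved in the last top picture. I did not measure them.
- **Gripper:** it is open, clear of everything and reads no contact.

**What was less clean:**
- **Press force:** the final confirming press reached about 9 N for a moment. That is firmer than needed for "gently", because a stop at 3–4 N had already pointed to the end stop. The tool pitched nose-down about 0.6° during this press, with the board already on the ledges.
- **Holder position:** my estimates of the holder's position and angle differed by up to about 2 mm and 0.03 rad, so I centred the board by eye from the overlays.
- **Lifter overlay:** the drawn handle sat a few pixels off the real one in the pictures, although the blade matched. The offset was much the same before and after carrying, so I took it as no slip in the grip.

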